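# Fit the axle to the roller unit and hang it in the stand

## Task

Pick up the steel axle by its grey grip, feel for the bore of the roller unit lying in the steel tray (the height of its roller is set differently each time) and thread the axle gently through it. Lift the unit by the axle alone, never touching it with the gripper, and lay the axle gently in the two forks of the stand so that the unit hangs free and still between them; let go. Do not press, jam or drop the axle hard (stay below about 30 N), and leave the other things on the bench where they are.

Things in the scene. Friction and masses are not known exactly. Their poses are not given: they have to be found in the camera images.
- axle: loose axle, 0.14 kg: grey grip 14 mm wide (x), 80 mm long (y), 22 mm high (z), then a steel shaft 10 mm in diameter, 190 mm long, along the axle's +y; its last 10 mm taper to 6 mm. Origin: centre of the grip, on the shaft's axis. It starts level in the low rest, origin about 40 mm above the bench, the grip overhanging at the rest's -y end, tip towards +y
- axle_tip (a point): tip of the axle, on its axis, 230 mm along +y from the grip's centre
- axle_mid (a point): point on the axle's axis 130 mm along +y from the grip's centre; it belongs midway between the stand's forks, the roller unit around it
- idler: roller unit to lift, 0.2 to 0.32 kg, loose in the tray: base 64 x 64 x 8 mm, four upright posts, top plate 113 mm above the underside. Between the posts stands a black roller (36 mm diameter) with steel end plates (36 wide x 62 high, 6 mm thick, outer faces at y = -32 and +32 mm) and a straight bore 13 mm in diameter along y, at x = 0, in the plates' centre. Origin: centre of the underside; z up
- idler_face (a point): point fixed on the unit (not on the roller) at x = 0, y = -32, z = 63 mm: in the outer face of the near (-y) end plate, at middle height; thread from this side. The bore's true axis is anywhere from 13 mm below to 13 mm above it: the roller's height in the unit differs each time and is not measured; it is stiff (about 80 N to shift). Same axes as the unit
- tray: fixed steel tray 78 (x) x 76 (y) mm, walls 14 mm high, 3 mm thick, floor 3 mm thick, with two upright posts 100 mm high at its +y edge (41 mm apart, the axle passes between them) that keep the unit from being pushed along or over. The unit has a few mm of play. Origin: centre of the underside
- stand: fixed stand: base 90 (x) x 150 (y) x 12 mm with two upright forks at y = -60 and +60 mm, each 10 mm thick along y. Each fork has an upward-open slot 16 mm wide (x) whose floor is 125 mm above the bench, prongs 12 mm high then flaring outward to about 26 mm above the slot floor and 40 mm wide. The axle lies along the stand's y axis, its axis 130 mm above the bench. Origin: centre of the underside
- rest: fixed low plastic rest on which the axle lies at the start: base 50 x 170 x 8 mm, forks at y = -65 and +65 mm, slot floors 35 mm and prongs 47 mm above the bench. Origin: centre of the underside
- beaker: bystander: clear beaker, 70 mm diameter, 90 mm high; origin under its centre
- jar: bystander: white jar, 56 mm diameter, 60 mm high; origin under its centre
- tub: bystander: red tub with white cap, 68 mm diameter, 75 mm high; origin under its centre
- cup: bystander: pink cup, 70 mm diameter, 80 mm high; origin under its centre
- spool: bystander: grey plastic spool standing on end, 48 mm diameter, 46 mm high; origin under its centre
There are look-alikes about, which are no part of the job. Of the things that look like the stand, the middle-sized one is meant. What is shaped like the tray but turquoise is not meant.

How it is judged:
On the way, in this order (a step that is already met when the one before it is completed fails the run):
1. the axle's tip has come out of the far end of the bore while the unit is still in the tray (y of axle_tip in the frame of idler above 0.042 m and x of axle_tip in the frame of idler between -0.015 and 0.015 m and z of axle_tip in the frame of idler between 0.035 and 0.09 m and horizontal distance between idler and tray below 0.015 m), for 0.1 s.
2. the unit hangs on the axle, clear of the bench (height (world z) of idler above 0.04 m and contact force between idler and axle above 0.8 N and y of axle_tip in the frame of idler above 0.032 m), for 0.2 s.
At the end, for the whole second after the job is handed in: Axle lying level in both fork slots (mid point within 6 mm across, 25 mm along, 5 mm in height of midway between the forks), roller unit hanging on it within 30 mm of the middle, upright within 0.3 rad, not touching the stand; both at rest and released (contact force between axle and stand above 1 N and contact force between idler and axle above 0.8 N and contact force between idler and stand below 0.1 N and z of axle_mid in the frame of stand between 0.125 and 0.135 m and x of axle_mid in the frame of stand between -0.006 and 0.006 m and y of axle_mid in the frame of stand between -0.025 and 0.025 m and angle between the y axis of axle and the y axis of stand, either way round below 0.08 rad and y of idler in the frame of stand between -0.03 and 0.03 m and angle between idler's own z axis and vertical below 0.3 rad and linear speed of idler below 0.05 m/s and linear speed of axle below 0.02 m/s).
It fails at once if the axle is pressed against the roller unit with more than 30 N (contact force between axle and idler above 30 N).
It fails at once if the axle strikes or presses on the stand with more than 30 N (contact force between axle and stand above 30 N).
It fails at once if the gripper or arm touches the roller unit (contact force between any of the fingers, the arm and idler above 0.5 N).
It fails at once if a bystander is pushed more than 30 mm (distance of any of beaker, jar, tub, cup, spool from where it was at the start of the episode above 0.03 m).
It also fails if it takes over 72 s, if anything falls off the work surface, if the arm or the gripper's body presses on something with over 40 N, if the wrist force passes 120 N, or if a joint passes its speed limit or range.

## Robot

A 6-joint arm with a two-finger parallel gripper is mounted at the origin on the work surface. World frame = base frame: x ahead of the robot, y to its left, z up, the work surface at z = 0. Lengths are in m, angles in rad, forces in N, time in s.
With the tool pointing down it reaches from about 0.325 to 0.875 m from the base axis. Payload 4.4 kg.
Tool frame: the origin (TCP) lies on the centre line of the jaws, within the pads' length; the fingertips stand 19 mm ahead of it and the grasp point (between the pads) is the TCP (arm.tcp_to_tips is the distance from the TCP to the fingertips, in m); y points along the fingers, x is the direction in which the jaws open and shut, and the axes are right-handed (so a half turn about y gives the same grasp; the last joint's range is limited). The gripper opens to 85 mm and grips with 20 to 120 N. Pads are 22 mm wide; open, the fingers measure 114 mm over their backs; the gripper's body (76 mm by 85 mm) begins 54 mm behind the grasp point. The pads swing forward as they close: fully open they stand 13 mm farther back than shut.
Start: joints at [-0.15, 0.207, 1.542, -0, 1.393, -0.15], TCP at [0.575, -0, 0.25] pointing down, gripper open.
Joint ranges: [-2.73, 2.73], [-0.86, 2.22], [0.23, 2.46], [-1.11, 4.25], [0.08, 2.63], [-2.82, 2.82]. Speed limits (rad/s): [2.79, 2.79, 3.14, 3.14, 3.14, 3.14].

## Interface

Orientations are given as a unit quaternion [w, x, y, z].
In Python, from workcell import arm, cams gives the robot as it stands.
- The arm moves only by the shell command python3 -m inch 'ROWS' [FORCE]. ROWS is JSON, a list that holds one entry, the list of rows, each a list of 5 numbers: the shift along the tool's x, y, z in m, then the turn about the tool's y in degrees, then the closure, from 0 (fully open) to 1 (shut). A call has 1 to 12 rows; each row shifts and turns the commanded pose from where the row before left it, along the tool's axes as they then stand; what a row does not reach is not made up. A row lasts 1/12 s, in which the tool goes at most 41.7 mm and 7.16 degrees, less where a joint would pass 70% of its speed; a pose out of reach is approached as far as the arm can. A call with a gripper value outside its range is refused whole. The fingers move at their own pace and stop on an object; FORCE is the grip in N (left out, the last holds). Time passes only in rows, so rows that do not move let the fingers close. It gives the time, the measured TCP pose, the force and the opening at its end, in the units of the state.
- arm.get_state(): the state, without advancing time (a new reading comes with each control period).
- cams.camera(name): name is "scene" or "side" or "wrist"; returns a dict with "color" (384x512x3 uint8, red, green, blue), "range_z" (384x512 float32, m along the optical axis (not along the pixel's ray), 0 where there is no reading), "fx", "fy", "cx", "cy" (pixels), "extrinsics" (4x4, takes a point from camera to world coordinates). Camera axes: x right, y down, z forward; pixel columns grow to the right and rows downward; lengths in m; the calibration is good to about 2 mm. A picture is of the moment at which its call begins.
- arm.close_job(): hands the job in, once; it reports no verdict.
Trained networks look in a picture, given as the dict that the camera call returned (one of the last four; its "shot" number tells which), for a name from the list of things; names that differ only in an ending like _2 or _b are one class to them, and where a whole thing is asked for, a point or a joint stands for the part that bears it (a point fixed in the world has none). Each returns a list of dicts, best first, with "conf" (0 to 1); they miss things now and then, are a little off and sometimes report something else, mostly with a low value. They report only what shows in the picture. A call takes as long as a camera call. They do not tell look-alikes from the thing itself.
- cams.search_frame(name, picture): "bbox" ([centre column, centre row, width, height] in pixels, round what is visible of it).
- cams.place_of(name, picture): "centre" ([row, column] in pixels: a listed point, or the origin of a listed thing).
The state is a dict: "time": time; "qpos": joint angles; "qd": joint speeds; "tau": joint torques, N m; "ee_pos": TCP position; "orientation": TCP orientation; "force": force on the tool from outside, world axes, zero at the start; "wrist_torque": the same for the moment, N m; "opening": finger opening in m.
Only numpy, scipy, OpenCV 4.12 (cv2) and the standard library are available. Lean on these libraries where they do the work, as an engineer would, in place of code of your own. Each camera call takes 0.05 s, during which the arm holds its last target.

## Working session

There is one attempt and no reset: what is moved stays moved. The work goes in short steps, Python scripts to look and compute and a shell command to move; the robot and the scene stay as the last step left them, time stands still between calls to the robot, and variables do not carry over. Pictures are saved under pics/ and viewed, and the job is handed in when it is done.

```bash
ls -la; mkdir -p pics
python3 - <<'E'
from workcell import arm, cams
import cv2, pickle
print(arm.get_state())
for n in ["scene","side","wrist"]:
    c=cams.camera(n)
    pickle.dump(c,open(f"pics/{n}0.pkl","wb"))
    cv2.imwrite(f"pics/{n}0.png",c["color"][:,:,::-1])
    print(n,c["shot"],c["fx"],c["extrinsics"].round(3).tolist())
    for k in ["axle","idler","idler_face","tray","stand","rest","axle_tip"]:
        try: print(k,[( [round(float(x)) for x in d["centre"]],round(d["conf"],2)) for d in cams.place_of(k,c)])
        except Exception as e: print(k,e)
E
```

```text
total 12
drwxr-xr-x  3 agent agent 4096 Dec  7 01:37 .
drwxr-xr-x 23 root  root  4096 Dec  7 01:37 ..
drwxr-xr-x  2 agent agent 4096 Dec  7 01:37 pics
{'time': 0.0, 'qpos': array([-1.50498338e-01,  2.07464978e-01,  1.54299120e+00, -2.06396721e-05,
        1.39350055e+00, -1.50535198e-01]), 'qd': array([ 0.00130764, -0.00025628,  0.00167215, -0.00114486,  0.0013746 ,
       -0.00048648]), 'tau': array([ 4.44781954e-04, -3.83034396e+01, -2.91594708e+01, -2.26178481e-04,
        1.06274080e-02,  5.83859855e-05]), 'ee_pos': array([5.74267666e-01, 9.45927266e-05, 2.49082517e-01]), 'orientation': array([ 0.70722452, -0.70698806,  0.00081312,  0.00084178]), 'force': array([-0.06568585,  0.18393386,  0.75239258]), 'wrist_torque': array([-0.02363671, -0.01164813,  0.00197814]), 'opening': 0.08526937443610282}
scene 1 442.1002352775139 [[0.763, 0.466, -0.448, 1.177], [0.646, -0.557, 0.522, -0.792], [-0.007, -0.687, -0.726, 1.163], [0.0, 0.0, 0.0, 1.0]]
axle [([176, 247], 0.47)]
idler [([170, 309], 0.65)]
idler_face [([161, 304], 0.87)]
tray [([151, 349], 0.83), ([167, 311], 0.56)]
stand [([206
[... 165 characters left out ...]
], [-0.238, 0.517, -0.822, 1.049], [0.004, -0.846, -0.533, 0.742], [0.0, 0.0, 0.0, 1.0]]
axle [([213, 264], 0.84), ([207, 139], 0.6), ([350, 263], 0.43)]
idler [([269, 198], 0.91), ([210, 261], 0.58)]
idler_face [([240, 197], 0.61)]
tray [([266, 198], 0.89), ([329, 131], 0.69)]
stand [([143, 299], 0.86), ([176, 358], 0.68), ([171, 263], 0.63), ([169, 210], 0.31)]
rest [([259, 257], 0.96)]
axle_tip [([272, 251], 0.9)]
wrist 3 270.38593932263433 [[1.0, 0.001, -0.0, 0.575], [0.001, -0.965, -0.262, 0.066], [-0.001, 0.262, -0.965, 0.374], [0.0, 0.0, 0.0, 1.0]]
axle [([132, 165], 0.65)]
idler []
idler_face []
tray [([311, 237], 0.36)]
stand [([313, 237], 0.91)]
rest [([22, 154], 0.84)]
axle_tip []
```

View pics/scene0.png

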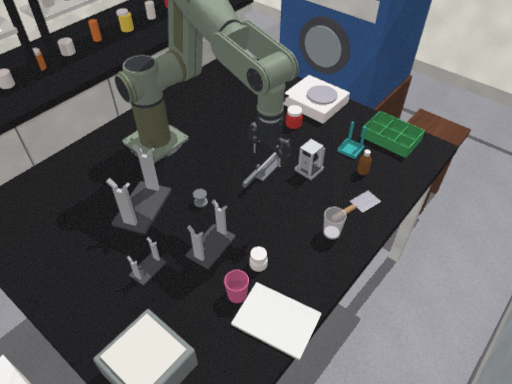

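View pics/side0.png

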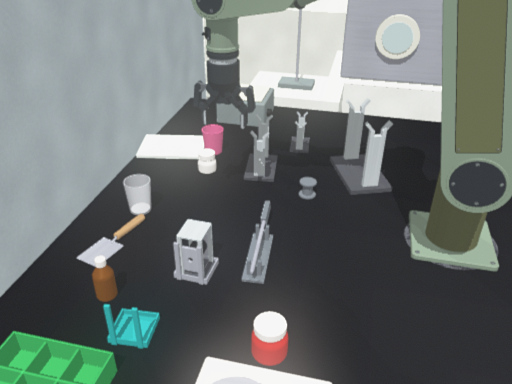

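View pics/wrist0.png

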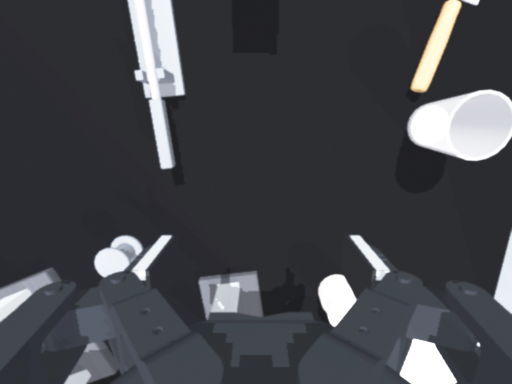

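Scene picture: stand-like things at px (143,190) large, (210,235) middle and (147,262) small. The middle one fits "middle-sized". The tray holding the unit is at (309,165), and the turquoise one at (350,148) is the look-alike. The axle lies in the rest at (263,168). Next I'll measure these in a fused point cloud.

```bash
cat > h.py <<'E'
import numpy as np, cv2, pickle
def cloud(c):
    d=c["range_z"]; v,u=np.nonzero(d>0); z=d[v,u]
    p=np.stack([(u-c["cx"])/c["fx"]*z,(v-c["cy"])/c["fy"]*z,z,np.ones_like(z)])
    return (c["extrinsics"]@p)[:3].T, c["color"][v,u]
def proj(c,P):
    P=np.atleast_2d(P); T=np.linalg.inv(c["extrinsics"]); q=(T[:3,:3]@P.T).T+T[:3,3]
    return np.stack([q[:,0]/q[:,2]*c["fx"]+c["cx"],q[:,1]/q[:,2]*c["fy"]+c["cy"]],1)
def load(n): return pickle.load(open(f"pics/{n}.pkl","rb"))
E
python3 - <<'E'
from h import *
for n in ["scene0","side0"]:
    c=load(n); P,C=cloud(c)
    m=(P[:,2]>-0.05)&(P[:,2]<0.25)&(P[:,0]>0.1)&(P[:,0]<1.0)&(abs(P[:,1])<0.6)
    P=P[m]
    flat=P[abs(P[:,2])<0.008]; print(n,"table z",np.median(flat[:,2]),flat[:,2].std())
    S=600; im=np.zeros((720,540),np.uint8)
    for p in P[np.argsort(P[:,2])]:
        r=int((0.6-p[1])*S); q=int((p[0]-0.1)*S)
        if p[2]>0.004: cv2.circle(im,(q,r),1,int(min(255,60+p[2]*1300)),-1)
    im=cv2.rotate(im,cv2.ROTATE_90_COUNTERCLOCKWISE) # just keep
    cv2.imwrite(f"pics/top_{n}.png",im)
E
```

```text
scene0 table z -0.0014844966677232119 0.00285172178093147
side0 table z 0.00011118807245091844 0.0017818136354737662
```

Run:
```python
from h import *
a=cv2.imread("pics/scene0.png"); 
x=cv2.resize(a[100:290,110:390],None,fx=2.8,fy=2.8,interpolation=cv2.INTER_CUBIC); cv2.imwrite("pics/cropscene0.png",x)
a=cv2.imread("pics/side0.png")
x=cv2.resize(a[100:320,140:400],None,fx=2.7,fy=2.7,interpolation=cv2.INTER_CUBIC); cv2.imwrite("pics/cropside0.png",x)
```

```text
(no output)
```

View pics/cropscene0.png

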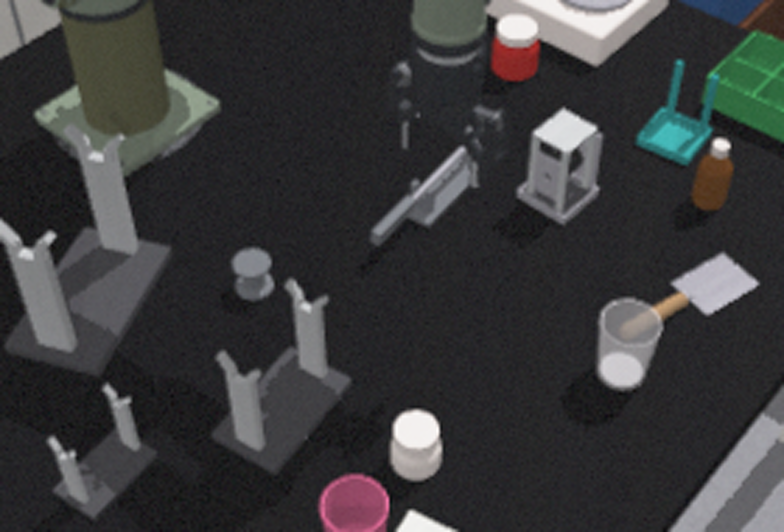

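View pics/cropside0.png

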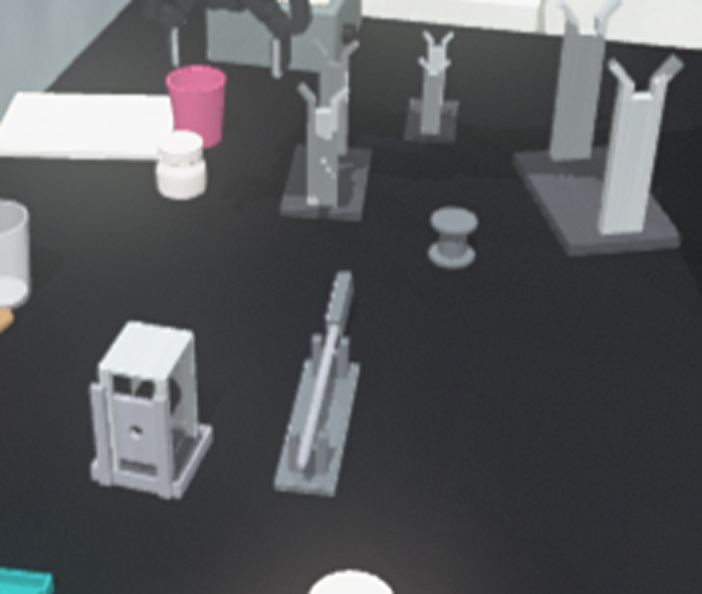

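View pics/top_scene0.png

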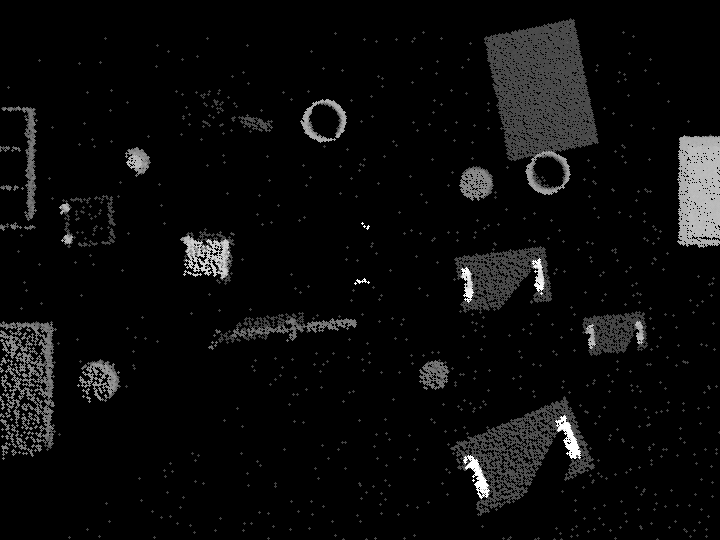

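View pics/top_side0.png

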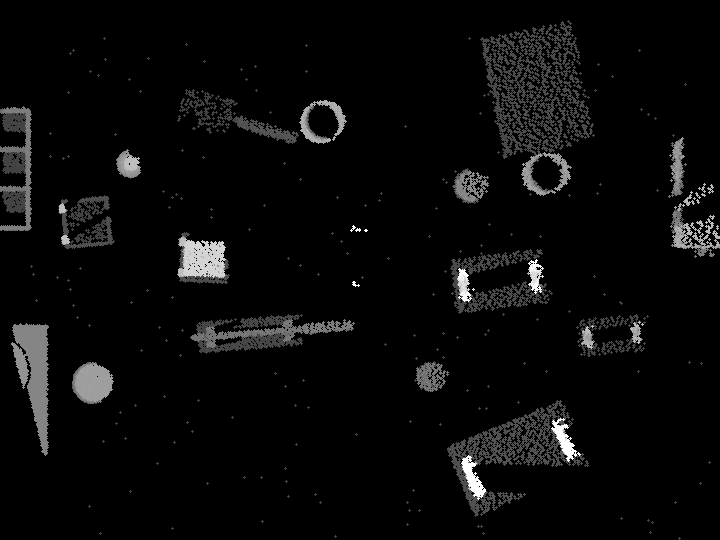

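```bash
cat > fit.py <<'E'
from h import *
from scipy.optimize import least_squares
def sdbox(P,c,s):
    q=abs(P-np.array(c))-np.array(s)/2
    return np.linalg.norm(np.maximum(q,0),axis=1)+np.minimum(q.max(1),0)
def sdcyl(P,y0,y1,r,z0=0):
    a=np.hypot(P[:,0],P[:,2]-z0)-r; b=abs(P[:,1]-(y0+y1)/2)-(y1-y0)/2
    return np.hypot(np.maximum(a,0),np.maximum(b,0))+np.minimum(np.maximum(a,b),0)
def stand(P): return np.min([sdbox(P,(0,0,.006),(.09,.15,.012)),*[sdbox(P,(0,s*.06,.065),(.026,.01,.12)) for s in(-1,1)],*[sdbox(P,(0,s*.06,.137),(.044,.01,.028)) for s in(-1,1)]],0)
def axle(P): return np.min([sdbox(P,(0,0,0),(.014,.08,.022)),sdcyl(P,.04,.222,.005)],0)
def rest(P): return np.min([sdbox(P,(0,0,.004),(.05,.17,.008))],0)
def idler(P): return np.min([sdbox(P,(0,0,.004),(.064,.064,.008)),sdbox(P,(0,0,.109),(.064,.064,.008)),*[sdbox(P,(a*.028,b*.028,.056),(.008,.008,.1)) for a in(-1,1) for b in(-1,1)]],0)
def tray(P): return np.min([sdbox(P,(0,0,.0015),(.078,.076,.003)),*[sdbox(P,(s*.0375,0,.007),(.003,.076,.014)) for s in(-1,1)],*[sdbox(P,(0,s*.0365,.007),(.078,.003,.014)) for s in(-1,1)]],0)
def fit(P,f,x0,z0,fz=False,r=.006,it=4,gate=.02):
    x=np.array(x0,float)
    if fz: x=np.append(x,z0)
    def tr(x,Q):
        c,s=np.cos(x[2]),np.sin(x[2]); d=Q-np.array([x[0],x[1],x[3] if fz else z0])
        return np.stack([c*d[:,0]+s*d[:,1],-s*d[:,0]+c*d[:,1],d[:,2]],1)
    for k in range(it):
        D=f(tr(x,P)); g=P[abs(D)<gate/(1+k*.6)]
        o=least_squares(lambda y:f(tr(y,g)),x,loss='soft_l1',f_scale=.002); x=o.x
    return x,len(g),np.sqrt(np.mean(f(tr(x,g))**2))
E
python3 - <<'E'
from fit import *
for n in ["scene0","side0"]:
    P,C=cloud(load(n)); 
    def sub(x,y,r,zlo,zhi): return P[(np.hypot(P[:,0]-x,P[:,1]-y)<r)&(P[:,2]>zlo)&(P[:,2]<zhi)]
    for nm,f,x0,z0,zlo,r,fz in [("stand",stand,(.535,-.23,.1),0,.006,.11,0),("idler",idler,(.57,.26,.05),.003,.02,.06,0),("idler_top",idler,(.57,.26,.05),.003,.1,.06,0),("axle",axle,(.455,.07,.08),.04,.032,.25,1),("axleyz",axle,(.455,.07,.08),.04,.032,.25,0),("rest",rest,(.44,.18,.08),0,.005,.12,0)]:
        x,N,e=fit(sub(x0[0],x0[1],r,zlo,.17),f,x0,z0,fz)
        print(n,nm,x.round(4),"deg",np.degrees(x[2]).round(2),N,round(e,4))
E
```

```text
scene0 stand [ 0.5355 -0.2459  0.1303] deg 7.46 1405 0.0027
scene0 idler [0.5688 0.2534 0.0714] deg 4.09 408 0.0029
scene0 idler_top [ 0.5738  0.2548 -0.0715] deg -4.09 218 0.0022
scene0 axle [0.4562 0.048  0.0725 0.0398] deg 4.16 182 0.0021
scene0 axleyz [0.4561 0.048  0.0719] deg 4.12 182 0.0021
scene0 rest [0.4455 0.1608 0.1116] deg 6.4 143 0.0019
side0 stand [ 0.5315 -0.2349  0.1189] deg 6.81 1224 0.0022
side0 idler [0.5712 0.2652 0.027 ] deg 1.55 1207 0.0025
side0 idler_top [0.5726 0.2598 0.0096] deg 0.55 577 0.0015
side0 axle [0.4553 0.0543 0.0802 0.0398] deg 4.59 439 0.0023
side0 axleyz [0.4553 0.0541 0.0791] deg 4.53 441 0.0023
side0 rest [0.4438 0.1833 0.0857] deg 4.91 667 0.0017
```

```bash
python3 -m inch '[[[-0.008,0.006,0.003,0,0],[-0.015,0.0125,0.0065,-0.5,0],[-0.02,0.016,0.008,-1,0],[-0.02,0.016,0.009,-1,0],[-0.02,0.016,0.008,-1,0],[-0.016,0.0135,0.0075,-1,0],[-0.012,0.012,0.006,0,0],[-0.008,0.008,0.003,0,0],[0,0,0,0,0],[0,0,0,0,0]]]'
python3 - <<'E'
from workcell import arm, cams
from fit import *
s=arm.get_state(); print(s["time"],s["ee_pos"],s["orientation"],s["force"])
c=cams.camera("wrist"); pickle.dump(c,open("pics/w1.pkl","wb")); cv2.imwrite("pics/w1.png",c["color"][:,:,::-1])
for k in ["axle","rest","axle_tip"]: print(k,[( [round(float(x)) for x in d["centre"]],round(d["conf"],2)) for d in cams.place_of(k,c)])
P,C=cloud(c)
Q=P[(P[:,2]>.03)&(P[:,2]<.06)&(abs(P[:,0]-.45)<.06)&(P[:,1]>0)&(P[:,1]<.35)]
print(fit(Q,axle,(.455,.051,.08),.04,True))
print(fit(P[(P[:,2]>.003)&(P[:,2]<.015)&(abs(P[:,0]-.445)<.08)&(P[:,1]>.06)],rest,(.444,.18,.08),0))
E
```

```text
time: 2.03
ee_pos: [0.4541, 0.0469, 0.1502]
orientation: [-0.707, 0.707, 0.028, -0.028]
force: [0.1, -0.3, 0.3]
opening: 0.0855
2.0333 [0.45411009 0.04689154 0.15022077] [-0.70652919  0.70658498  0.02779813 -0.02795412] [ 0.1156155  -0.25793741  0.30685885]
axle [([191, 265], 0.97)]
rest [([42, 260], 0.64)]
axle_tip []
(array([0.4575923 , 0.05016956, 0.0850607 , 0.04022909]), 3640, np.float64(0.0011602053662581038))
(array([0.44531126, 0.18244615, 0.09155714]), 5487, np.float64(0.0007778865250775539))
```

View pics/w1.png

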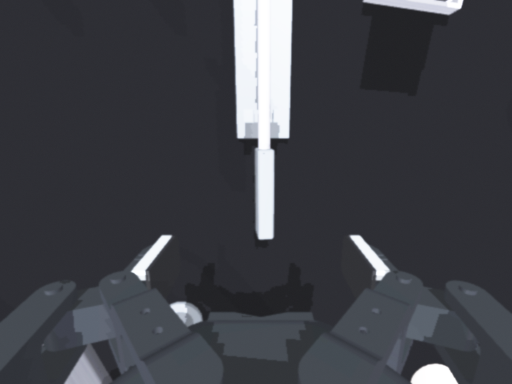

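```bash
python3 -m inch '[[[0.0037,0.01,0.003,-0.4,0],[0,0.02,0,0,0],[0,0.025,0,0,0],[0,0.025,0,0,0],[0,0.02,0,0,0],[0,0.01,0,0,0],[0,0,0,0,0],[0,0,0,0,1],[0,0,0,0,1],[0,0,0,0,1],[0,0,0,0,1],[0,0,0,0,1]]]' 110
python3 -m inch '[[[0,0,0,0,1],[0,0,0,0,1],[0,0,0,0,1]]]' 
python3 -m inch '[[[0,-0.004,0,0,1],[0,-0.012,0,0,1],[0,-0.02,0,0,1],[0,-0.025,0,0,1],[0,-0.025,0,0,1],[0,-0.012,0,0,1],[0,-0.004,0,0,1],[0,0,0,0,1],[0,0,0,0,1]]]'
python3 - <<'E'
from workcell import arm, cams
from fit import *
s=arm.get_state(); print(s)
c=cams.camera("wrist"); pickle.dump(c,open("pics/w2.pkl","wb")); cv2.imwrite("pics/w2.png",c["color"][:,:,::-1])
P,C=cloud(c); e=s["ee_pos"]
Q=P[(abs(P[:,2]-e[2])<.03)&(abs(P[:,0]-e[0])<.06)&(P[:,1]>0)&(P[:,1]<.35)]
print(fit(Q,axle,(e[0],e[1],.08),e[2],True))
c=cams.camera("side"); pickle.dump(c,open("pics/s2.pkl","wb")); cv2.imwrite("pics/s2.png",c["color"][:,:,::-1])
E
```

```text
time: 3.23
ee_pos: [0.4587, 0.05, 0.0413]
orientation: [-0.706, 0.707, 0.031, -0.029]
force: [-1.0, -0.1, 0.3]
opening: 0.0254
time: 3.48
ee_pos: [0.4582, 0.0501, 0.0409]
orientation: [-0.706, 0.706, 0.031, -0.03]
force: [-1.1, -0.2, 3.6]
opening: 0.0123
time: 4.23
ee_pos: [0.4569, 0.0501, 0.1414]
orientation: [0.706, -0.706, -0.03, 0.031]
force: [-0.0, -0.4, -0.5]
opening: 0.0123
{'time': 4.2333, 'qpos': array([-7.93073092e-02,  8.75672663e-02,  1.92238534e+00, -1.82927476e-04,
        1.13335639e+00, -1.64779269e-01]), 'qd': array([ 0.00012866,  0.01907899,  0.01612832,  0.00216624,  0.00194635,
       -0.00100038]), 'tau': array([-4.73226231e-03, -3.06483114e+01, -2.66477662e+01,  1.18980557e-01,
       -1.79112033e-02,  2.41527770e-03]), 'ee_pos': array([0.4568729 , 0.05011291, 0.14136825]), 'orientation': array([ 0.70647548, -0.70644398, -0.02962768,  0.03084655]), 'force': array([-0.04814336, -0.43924518, -0.51311485]), 'wrist_torque': array([-0.13216419, -0.02698744, -0.03096939]), 'opening': 0.012326692279420223}
(array([0.45731248, 0.05070698, 0.08948603, 0.14034518]), 8775, np.float64(0.0013546563065861643))
```

View pics/w2.png

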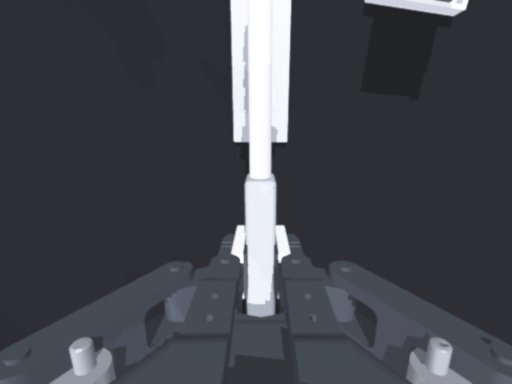

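View pics/s2.png

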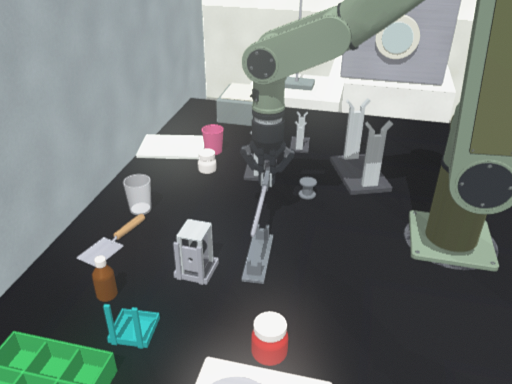

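```bash
python3 -m inch '[[[0.003,-0.01,0.003,0,1],[0.008,-0.02,0.008,0,1],[0.014,-0.02,0.014,0,1],[0.018,-0.015,0.018,0,1],[0.02,-0.005,0.02,0,1],[0.02,0,0.02,0,1],[0.018,0,0.018,0,1],[0.013,0,0.015,0,1],[0.009,0,0.009,0,1],[0.004,0,0.004,0,1],[0,0,0,0,1],[0,0,0,0,1]]]'
python3 -m inch '[[[0,0,0,0,1],[0,0,0,0,1],[0,0,0,0,1]]]'
cat > look.py <<'E'
from workcell import arm, cams
from fit import *
import sys
def look(n,tag):
    c=cams.camera(n); pickle.dump(c,open(f"pics/{tag}.pkl","wb")); cv2.imwrite(f"pics/{tag}.png",c["color"][:,:,::-1]); return c
def yaw(q):
    w,x,y,z=q; R=np.array([1-2*(y*y+z*z),2*(x*y+w*z)]); return np.degrees(np.arctan2(R[1],R[0]))
E
python3 - <<'E'
from look import *
s=arm.get_state(); print(s["ee_pos"],yaw(s["orientation"]),s["force"])
c=look("wrist","w3")
P,C=cloud(c)
Q=P[(P[:,2]>.1)&(P[:,2]<.13)&(np.hypot(P[:,0]-.572,P[:,1]-.26)<.06)]
print(len(Q),np.median(Q[:,2]),fit(Q,idler,(.572,.26,.02),.003), fit(Q,idler,(.572,.26,.02),.003,True))
Q=P[(P[:,2]<.1)&(P[:,2]>.005)&(np.hypot(P[:,0]-.572,P[:,1]-.26)<.07)]
print(len(Q),fit(Q,lambda p:np.minimum(idler(p-[0,0,.003]),tray(p)),(.572,.26,.02),0))
E
```

```text
time: 5.33
ee_pos: [0.5727, 0.1893, 0.2117]
orientation: [-0.706, 0.707, 0.03, -0.031]
force: [-0.6, -0.7, -1.9]
opening: 0.0123
time: 5.58
ee_pos: [0.5729, 0.1888, 0.2124]
orientation: [-0.706, 0.707, 0.03, -0.03]
force: [0.1, -0.8, -0.4]
opening: 0.0123
[0.5729226  0.18879538 0.21237786] 4.848821714155972 [ 0.12336938 -0.82653474 -0.38458016]
4237 0.11632003602703936 (array([ 0.57225881,  0.26075183, -0.042011  ]), 4237, np.float64(0.0009794025913893718)) (array([ 0.57226959,  0.26075724, -0.04165963,  0.00335354]), 4237, np.float64(0.0009166789336317249))
89 (array([ 0.57038028,  0.26863718, -0.10638535]), 89, np.float64(0.0021644040170159026))
```

View pics/w3.png

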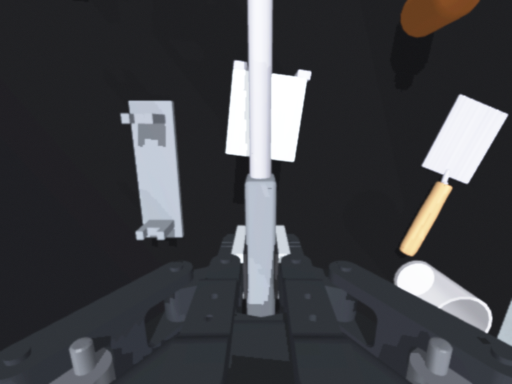

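Run:
```python
from look import *
c=load("w3"); P,C=cloud(c)
Q=P[(P[:,2]>.108)&(P[:,2]<.125)&(np.hypot(P[:,0]-.572,P[:,1]-.26)<.055)]
print(cv2.minAreaRect((Q[:,:2]*1000).astype(np.float32)))
# line fits of edges from colour mask
d=c["range_z"]; v,u=np.indices(d.shape); z=np.where(d>0,d,1)
W=np.stack([(u-c["cx"])/c["fx"]*z,(v-c["cy"])/c["fy"]*z,z,np.ones_like(z)],-1)@c["extrinsics"].T
m=((d>0)&(abs(W[...,2]-.116)<.007)&(np.hypot(W[...,0]-.572,W[...,1]-.26)<.05)).astype(np.uint8)
def ray(uv):
    uv=np.atleast_2d(uv); E=c["extrinsics"]
    r=np.stack([(uv[:,0]-c["cx"])/c["fx"],(uv[:,1]-c["cy"])/c["fy"],np.ones(len(uv))],1)@E[:3,:3].T
    t=(.116-E[2,3])/r[:,2]; return E[:3,3]+r*t[:,None]
L,R,T,B=[],[],[],[]
for row in range(75,145):
    cs=np.nonzero(m[row])[0]
    if len(cs): L.append((cs[0]-.5,row)); R.append((cs[-1]+.5,row))
for col in list(range(236,246))+list(range(276,290)):
    rs=np.nonzero(m[:,col])[0]
    if len(rs): B.append((col,rs[-1]+.5)); T.append((col,rs[0]-.5))
for n,X in zip("LRTB",(L,R,T,B)):
    p=ray(np.array(X)).astype(np.float32)[:,:2]; vx,vy,x0,y0=cv2.fitLine(p,cv2.DIST_HUBER,0,.001,.001).ravel(); print(n,np.degrees(np.arctan2(vy,vx)),x0,y0,len(X))
```

```text
((570.6859741210938, 257.9013366699219), (64.03471374511719, 56.2141227722168), 87.8994369506836)
L 87.73174 0.5428458 0.26066408 70
R 87.89045 0.5989622 0.26706266 70
T -2.2442904 0.55926937 0.2902007 24
B -2.0594714 0.573659 0.225804 24
```

Run:
```python
from look import *
for n in ["side0","s2"]:
    c=load(n); 
    a=np.radians(-2.15); R=np.array([[np.cos(a),-np.sin(a)],[np.sin(a),np.cos(a)]])
    def w(x,y,z): return np.r_[np.array([.571,.2578])+R@[x,y],z+.003]
    for h in (-13,-6,0,6,13): print(n,h,proj(c,w(0,.032,.063+h/1000)).round(1))
    for p in [(-.028,.032,.113),(.028,.032,.113),(-.028,-.032,.113),(.028,-.032,.113)]: print(proj(c,w(*p)).round(1))
    im=c["color"][210:290,160:230,::-1]
    cv2.imwrite(f"pics/bore_{n}.png",cv2.resize(im,None,fx=7,fy=7,interpolation=cv2.INTER_CUBIC))
```

```text
side0 -13 [[189.3 260.9]]
side0 -6 [[189.1 258.4]]
side0 0 [[188.9 256.3]]
side0 6 [[188.8 254.1]]
side0 13 [[188.6 251.5]]
[[199.9 240.1]]
[[175.1 235.5]]
[[210.5 222.8]]
[[186.7 218.6]]
s2 -13 [[189.3 260.9]]
s2 -6 [[189.1 258.4]]
s2 0 [[188.9 256.3]]
s2 6 [[188.8 254.1]]
s2 13 [[188.6 251.5]]
[[199.9 240.1]]
[[175.1 235.5]]
[[210.5 222.8]]
[[186.7 218.6]]
```

View pics/bore_side0.png

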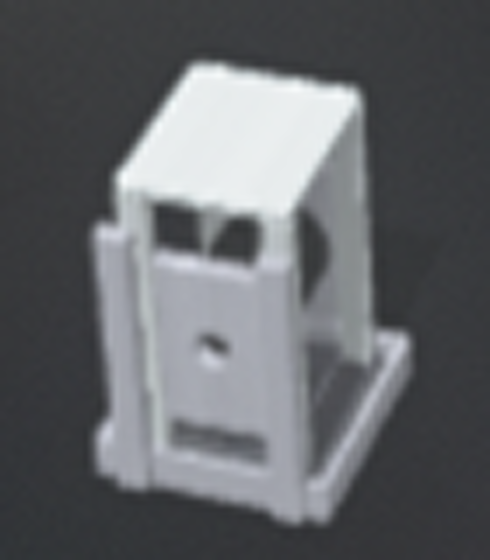

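Run:
```python
from look import *
a=np.radians(-2.15); R=np.array([[np.cos(a),-np.sin(a)],[np.sin(a),np.cos(a)]])
def w(x,y,z): return np.r_[np.array([.571,.2578])+R@[x,y],z+.003]
c=load("side0")
print([round(float(proj(c,w(0,.032,z/1000))[0,1]),2) for z in range(15,100,5)])
c=load("scene0")
print([proj(c,w(0,-.032,z/1000))[0].round(1).tolist() for z in range(20,100,5)])
for p in [(-.028,.032,.113),(.028,.032,.113),(-.028,-.032,.113),(.028,-.032,.113)]: print(proj(c,w(*p)).round(1))
im=c["color"][130:190,280:340,::-1]
cv2.imwrite("pics/bore_scene0.png",cv2.resize(im,None,fx=9,fy=9,interpolation=cv2.INTER_CUBIC))
```

```text
[273.16, 271.44, 269.71, 267.97, 266.22, 264.46, 262.69, 260.92, 259.13, 257.34, 255.54, 253.73, 251.9, 250.07, 248.23, 246.38, 244.52]
[[304.7, 169.2], [304.8, 168.3], [305.0, 167.3], [305.1, 166.3], [305.2, 165.3], [305.3, 164.3], [305.4, 163.3], [305.5, 162.3], [305.7, 161.3], [305.8, 160.3], [305.9, 159.3], [306.0, 158.3], [306.1, 157.2], [306.2, 156.2], [306.4, 155.2], [306.5, 154.1]]
[[311.5 138.2]]
[[324.1 145. ]]
[[300.6 146.9]]
[[313.3 153.9]]
```

View pics/bore_scene0.png

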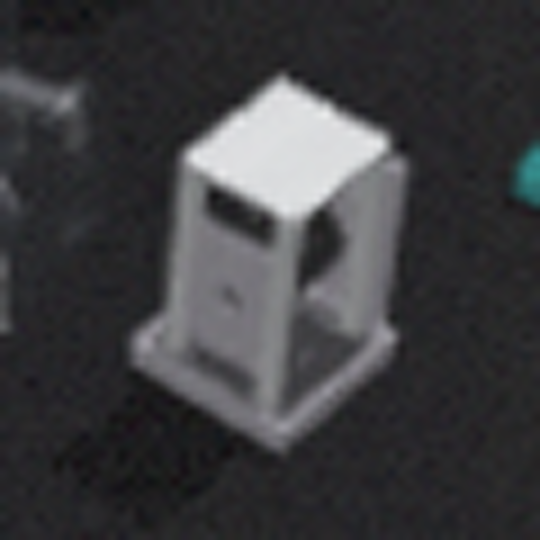

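Run:
```python
from look import *
s=arm.get_state(); e=s["ee_pos"]
print(e)
c=load("w3"); P,C=cloud(c)
a=np.radians(4.85); ax=np.array([np.cos(a),np.sin(a)]); ay=np.array([-np.sin(a),np.cos(a)])
D=P[:,:2]-e[:2]; X=D@ax; Y=D@ay; Z=P[:,2]-e[2]
for y0 in np.arange(-.04,.16,.01):
    m=(abs(X)<.012)&(Y>y0)&(Y<y0+.01)&(abs(Z)<.03)
    if m.sum()>10:
        z=Z[m]; t=np.percentile(z,90); mm=np.abs(X[m])<.003
        print(round(y0+.005,3),m.sum(),"xc",np.round((X[m].min()+X[m].max())/2*1000,2),"ztop",np.round(np.median(z[mm])*1000,2))
for n in ["side"]:
    c=look(n,"s3"); print([( [round(float(x),1) for x in d["centre"]],round(d["conf"],2)) for d in cams.place_of("axle_tip",c)])
    t=np.r_[e[:2]+ay*.23,e[2]-.001]; print("pred tip",t,proj(c,t), "dz-5:",proj(c,t-[0,0,.005]))
    u,v=proj(c,t)[0].astype(int); cv2.imwrite("pics/tip3.png",cv2.resize(c["color"][max(v-45,0):v+45,u-45:u+45,::-1],None,fx=6,fy=6,interpolation=cv2.INTER_CUBIC)); print(u-45,v-45)
```

```text
[0.57300672 0.18886918 0.21241461]
-0.025 373 xc 0.43 ztop 9.97
-0.015 504 xc 0.41 ztop 10.03
-0.005 853 xc 0.41 ztop 9.88
0.005 887 xc -0.02 ztop 9.98
0.015 1434 xc 0.01 ztop 9.9
0.025 647 xc 0.14 ztop 10.02
0.035 703 xc 0.27 ztop 9.82
0.045 583 xc 0.25 ztop 3.61
0.055 501 xc 0.37 ztop 3.37
0.065 542 xc 0.13 ztop 3.26
0.075 565 xc 0.09 ztop 3.29
0.085 593 xc 0.11 ztop 3.25
0.095 649 xc -0.13 ztop 3.25
0.105 710 xc 0.05 ztop 3.14
0.115 102 xc 0.1 ztop 2.94
[([239.2, 165.4], 0.89), ([241.8, 199.1], 0.57)]
pred tip [0.55356082 0.41804566 0.21141461] [[168.72679016 239.42759041]] dz-5: [[168.96955839 241.66715632]]
123 194
```

View pics/tip3.png

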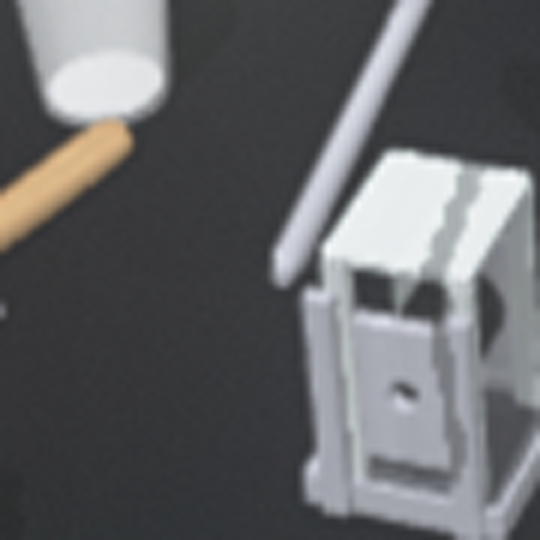

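```bash
python3 -m inch '[[[-0.002,0,-0.01,0,1],[-0.003,0,-0.02,0,1],[-0.004,0,-0.03,0,1],[-0.005,0,-0.035,0,1],[-0.005,0,-0.035,0,1],[-0.005,0,-0.035,0,1],[-0.004,0,-0.03,0,1],[-0.003,0,-0.02,0,1],[-0.002,0,-0.01,1.5,1],[0,0,-0.006,2,1],[0,0,0,2,1],[0,0,0,1.5,1]]]'
python3 -m inch '[[[0,0.005,0,0,1],[0,0.015,0,0,1],[0,0.025,0,0,1],[0,0.03,0,0,1],[0,0.025,0,0,1],[0,0.015,0,0,1],[0,0.005,0,0,1],[0,0,0,0,1],[0,0,0,0,1],[0,0,0,0,1]]]'
python3 - <<'E'
from look import *
s=arm.get_state(); e=s["ee_pos"]; print(e,yaw(s["orientation"]),s["force"])
E
```

```text
time: 6.73
ee_pos: [0.5599, -0.0433, 0.2123]
orientation: [0.707, -0.707, 0.014, -0.014]
force: [-0.5, 0.6, -1.2]
opening: 0.0123
time: 7.57
ee_pos: [0.5614, -0.0435, 0.0939]
orientation: [-0.707, 0.707, -0.012, 0.014]
force: [-0.5, 0.1, -1.1]
opening: 0.0121
[ 0.56139819 -0.0435082   0.09389568] -2.0763126060611317 [-0.4636226   0.11109851 -1.14855028]
```

```bash
python3 -m inch '[[[-0.0017,0.005,0,0,1],[0,0.012,0,0,1],[0,0.012,0,0,1],[0,0.0074,0,0,1],[0,0,0,0,1],[0,0,0,0,1],[0,0,0,0,1]]]'
python3 - <<'E'
from look import *
s=arm.get_state(); e=s["ee_pos"]; print(e,yaw(s["orientation"]),s["force"],s["wrist_torque"])
c=look("scene","sc4"); im=c["color"][125:215,250:340,::-1]
cv2.imwrite("pics/sc4c.png",cv2.resize(im,None,fx=6.5,fy=6.5,interpolation=cv2.INTER_CUBIC))
y=np.radians(yaw(s["orientation"])); ay=np.array([-np.sin(y),np.cos(y)])
t=np.r_[e[:2]+ay*.23,e[2]-.001]; print("tip",t,proj(c,t), [d["centre"] for d in cams.place_of("axle_tip",c)])
c=look("side","s4"); im=c["color"][190:290,150:260,::-1]; print(proj(c,t),[d["centre"] for d in cams.place_of("axle_tip",c)])
cv2.imwrite("pics/s4c.png",cv2.resize(im,None,fx=6,fy=6,interpolation=cv2.INTER_CUBIC))
E
```

```text
time: 8.15
ee_pos: [0.5583, -0.0435, 0.0557]
orientation: [0.707, -0.707, 0.013, -0.013]
force: [0.8, -0.1, -1.3]
opening: 0.012
[ 0.55831786 -0.04346644  0.05568567] -2.102364810477334 [ 0.76564263 -0.07383067 -1.27428233] [-0.1746844  -0.06368758 -0.09199644]
tip [0.5667554  0.18637875 0.05468567] [[298.39030688 168.41213989]] [[167.5, 297.4]]
[[206.65973046 232.71733231]] [[229.8, 205.8]]
```

View pics/sc4c.png

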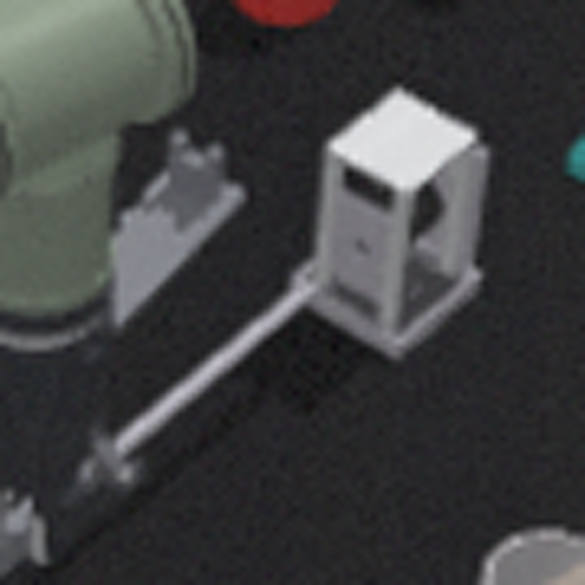

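View pics/s4c.png

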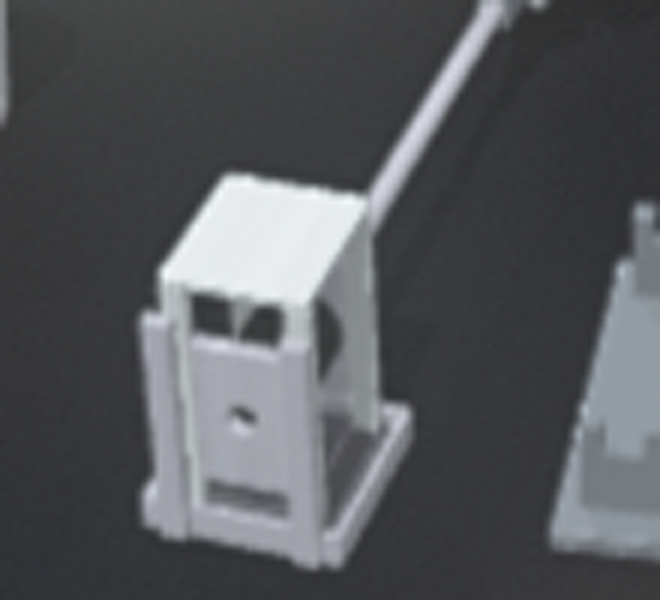

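```bash
for i in 1 2; do python3 -m inch '[[[0,0,0,0,1],[0,0,0,0,1]]]'; done
```

```text
time: 8.52
ee_pos: [0.5585, -0.0435, 0.0562]
orientation: [-0.707, 0.707, -0.013, 0.013]
force: [1.4, 0.1, -1.0]
opening: 0.0125
time: 8.68
ee_pos: [0.5583, -0.0434, 0.056]
orientation: [-0.707, 0.707, -0.013, 0.013]
force: [0.5, -0.4, -1.8]
opening: 0.0123
```

```bash
python3 -m inch '[[[0.001,-0.0015,0.004,0,1],[0,0,0.008,0,1],[0,0,0.008,0,1],[0,0,0.006,0,1],[0,0,0.003,0,1],[0,0,0,0,1],[0,0,0,0,1]]]'
python3 -m inch '[[[0,0,0.003,0,1],[0,0,0.003,0,1],[0,0,0,0,1],[0,0,0,0,1]]]'
python3 - <<'E'
from look import *
s=arm.get_state(); print(s["ee_pos"],yaw(s["orientation"]),s["force"],s["wrist_torque"])
c=look("scene","sc5"); im=c["color"][125:215,250:340,::-1]
cv2.imwrite("pics/sc5c.png",cv2.resize(im,None,fx=6.5,fy=6.5,interpolation=cv2.INTER_CUBIC))
E
```

```text
time: 9.27
ee_pos: [0.5603, -0.0141, 0.0573]
orientation: [-0.707, 0.707, -0.013, 0.013]
force: [-0.5, -0.0, -0.9]
opening: 0.0127
time: 9.6
ee_pos: [0.5605, -0.0085, 0.0574]
orientation: [-0.707, 0.707, -0.013, 0.013]
force: [-0.0, 0.2, -2.0]
opening: 0.0126
[ 0.56054404 -0.00847331  0.0573722 ] -2.0946995194794367 [-0.02089677  0.22352885 -1.95435057] [-0.13084113  0.0081113   0.00469071]
```

View pics/sc5c.png

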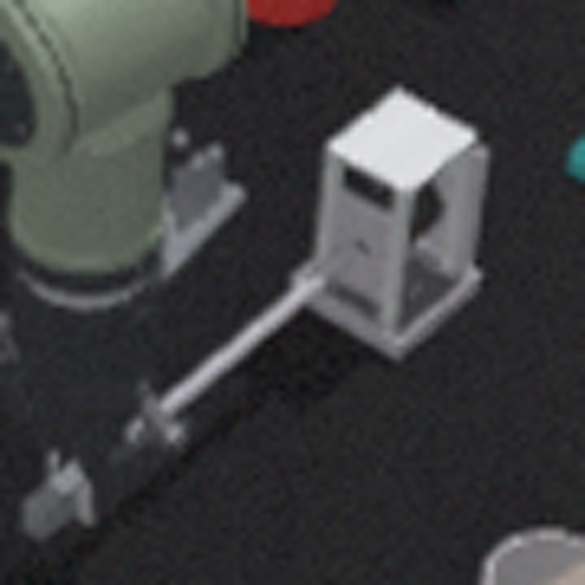

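Run:
```python
from look import *
c=load("sc5"); im=c["color"][145:180,285:325,::-1].astype(float); im=np.clip((im-60)*1.6,0,255).astype(np.uint8)
cv2.imwrite("pics/sc5d.png",cv2.resize(im,None,fx=16,fy=16,interpolation=cv2.INTER_CUBIC))
```

```text
(no output)
```

View pics/sc5d.png

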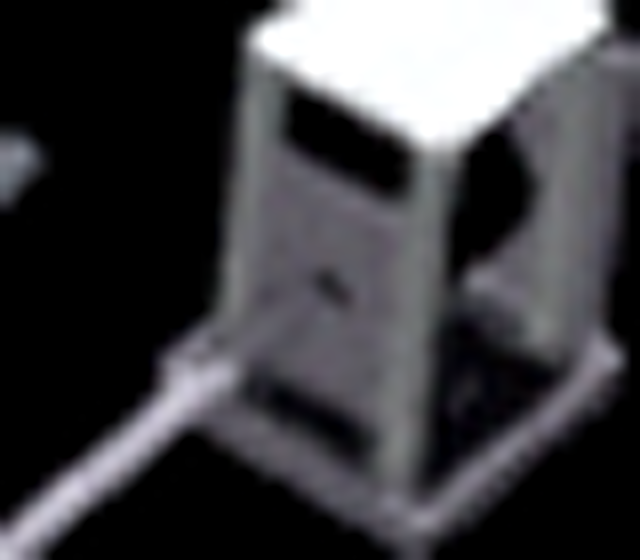

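```bash
python3 -m inch '[[[0,0,0.003,0,1],[0,0,0,0,1]]]'; python3 -m inch '[[[0,0,0.002,0,1],[0,0,0,0,1]]]';  python3 -m inch '[[[0,0,0.002,0,1],[0,0,0,0,1]]]'; python3 -m inch '[[[0,0,0.002,0,1],[0,0,0,0,1]]]'
```

```text
time: 9.82
ee_pos: [0.5606, -0.0052, 0.0574]
orientation: [0.707, -0.707, 0.013, -0.013]
force: [0.4, -1.5, -1.3]
opening: 0.0125
time: 9.98
ee_pos: [0.5607, -0.0032, 0.0574]
orientation: [0.707, -0.707, 0.013, -0.013]
force: [-0.4, -0.1, -1.5]
opening: 0.0122
time: 10.15
ee_pos: [0.5608, -0.0012, 0.0573]
orientation: [0.707, -0.707, 0.013, -0.013]
force: [-0.1, 0.3, -1.4]
opening: 0.0121
time: 10.32
ee_pos: [0.5609, 0.0008, 0.0574]
orientation: [0.707, -0.707, 0.013, -0.013]
force: [0.0, -0.1, -1.3]
opening: 0.0124
```

```bash
python3 -m inch '[[[0,0,0.003,0,1],[0,0,0.002,0,1],[0,0,0,0,1]]]'; python3 -m inch '[[[0,0,0.003,0,1],[0,0,0.002,0,1],[0,0,0,0,1]]]'
```

```text
time: 10.57
ee_pos: [0.561, 0.0059, 0.0574]
orientation: [0.707, -0.707, 0.013, -0.013]
force: [-0.6, -0.8, -1.4]
opening: 0.0121
time: 10.82
ee_pos: [0.5612, 0.0109, 0.0574]
orientation: [0.707, -0.707, 0.013, -0.013]
force: [0.3, -0.0, -1.6]
opening: 0.0123
```

```bash
for i in 1 2 3; do python3 -m inch '[[[0,0,0.003,0,1],[0,0,0.003,0,1],[0,0,0.002,0,1],[0,0,0,0,1]]]' | grep -E "ee_pos|force"; done
python3 - <<'E'
from look import *
c=look("scene","sc6"); im=c["color"][145:180,285:325,::-1].astype(float); im=np.clip((im-60)*1.6,0,255).astype(np.uint8)
cv2.imwrite("pics/sc6d.png",cv2.resize(im,None,fx=16,fy=16,interpolation=cv2.INTER_CUBIC))
E
```

```text
ee_pos: [0.5615, 0.019, 0.0574]
force: [-0.2, 0.1, -1.1]
ee_pos: [0.5618, 0.0269, 0.0574]
force: [0.5, -0.3, -1.6]
ee_pos: [0.5621, 0.0349, 0.0574]
force: [-0.0, -0.8, -1.0]
```

View pics/sc6d.png

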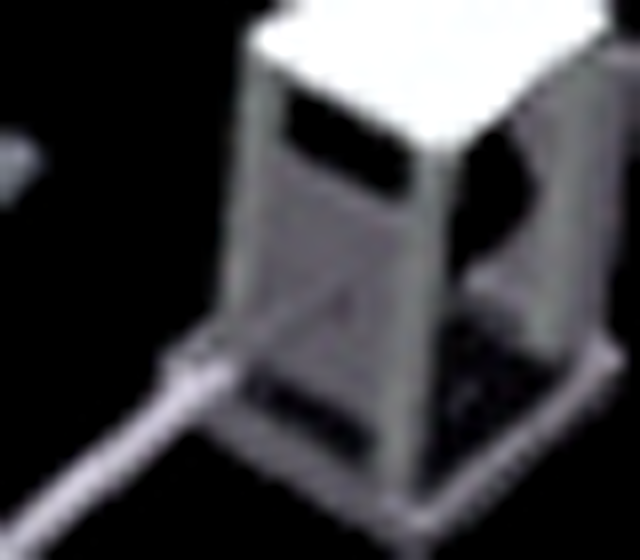

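```bash
for i in 1 2 3; do python3 -m inch '[[[0,0,0.003,0,1],[0,0,0.004,0,1],[0,0,0.003,0,1],[0,0,0,0,1]]]' | grep -E "ee_pos|force"; done
python3 - <<'E'
from look import *
c=look("side","s6"); im=c["color"][190:290,150:260,::-1]
cv2.imwrite("pics/s6c.png",cv2.resize(im,None,fx=6,fy=6,interpolation=cv2.INTER_CUBIC))
E
```

```text
ee_pos: [0.5625, 0.0452, 0.0574]
force: [-1.1, 0.9, -1.4]
ee_pos: [0.5628, 0.0551, 0.0574]
force: [0.8, 1.0, -1.1]
ee_pos: [0.5632, 0.0651, 0.0574]
force: [0.3, -0.4, -1.8]
```

View pics/s6c.png

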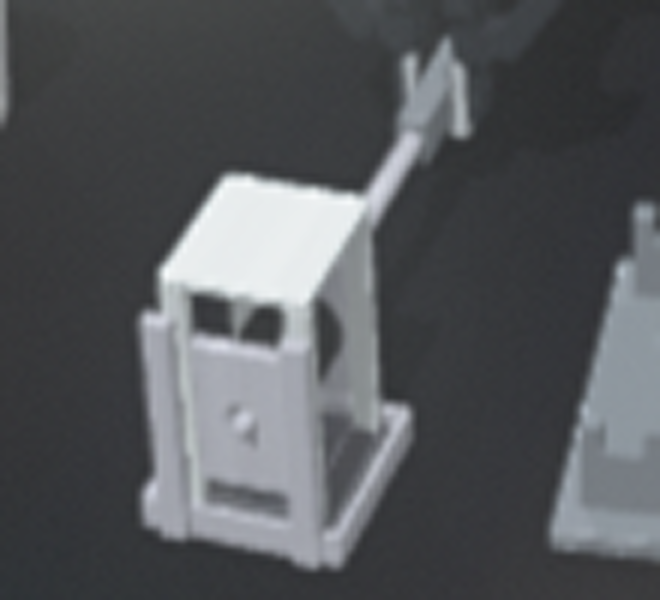

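```bash
for i in 1 2; do python3 -m inch '[[[0,0,0.003,0,1],[0,0,0.006,0,1],[0,0,0.006,0,1],[0,0,0.005,0,1],[0,0,0.003,0,1],[0,0,0,0,1]]]' | grep -E "ee_pos|force"; done;  python3 -m inch '[[[0,0,0.003,0,1],[0,0,0.005,0,1],[0,0,0.005,0,1],[0,0,0.003,0,1],[0,0,0.001,0,1],[0,0,0,0,1],[0,0,0,0,1]]]'
```

```text
ee_pos: [0.564, 0.0884, 0.0574]
force: [0.7, -0.2, -0.9]
ee_pos: [0.5649, 0.1113, 0.0574]
force: [0.5, 0.1, -0.8]
time: 14.5
ee_pos: [0.5655, 0.1275, 0.0574]
orientation: [-0.707, 0.707, -0.013, 0.013]
force: [-0.4, -1.2, -1.3]
opening: 0.0124
```

```bash
python3 -m inch '[[[0,-0.0005,0,0,1],[0,-0.0005,0,0,1],[0,-0.0005,0,0,1],[0,-0.0005,0,0,1],[0,-0.0005,0,0,1],[0,-0.0005,0,0,1],[0,0,0,0,1]]]'; python3 -m inch '[[[0,-0.001,0,0,1],[0,-0.001,0,0,1],[0,-0.001,0,0,1],[0,-0.001,0,0,1],[0,0,0,0,1],[0,0,0,0,1]]]'
python3 - <<'E'
from look import *
print(arm.get_state()["wrist_torque"])
c=look("side","s7"); im=c["color"][190:290,150:260,::-1]
cv2.imwrite("pics/s7c.png",cv2.resize(im,None,fx=6,fy=6,interpolation=cv2.INTER_CUBIC))
E
```

```text
time: 15.08
ee_pos: [0.5651, 0.1272, 0.0601]
orientation: [-0.707, 0.707, -0.013, 0.013]
force: [0.6, 0.1, -2.8]
opening: 0.0122
time: 15.58
ee_pos: [0.5656, 0.1274, 0.0645]
orientation: [-0.707, 0.707, -0.013, 0.013]
force: [-0.3, 0.8, -3.7]
opening: 0.0126
[-0.40619795 -0.00328686 -0.04932911]
```

View pics/s7c.png

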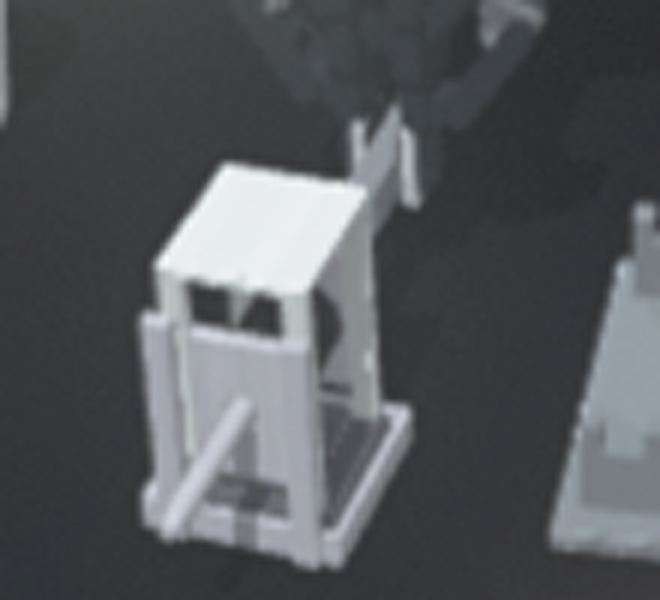

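```bash
python3 -m inch '[[[0,-0.002,0,0,1],[0,-0.003,0,0,1],[0,-0.004,0,0,1],[0,-0.005,0,0,1],[0,-0.005,0,0,1],[0,-0.005,0,0,1],[0,-0.005,0,0,1],[0,-0.004,0,0,1],[0,-0.003,0,0,1],[0,-0.002,0,0,1],[0,0,0,0,1],[0,0,0,0,1]]]'
python3 - <<'E'
from look import *
print(arm.get_state()["wrist_torque"])
c=look("side","s8"); cv2.imwrite("pics/s8c.png",cv2.resize(c["color"][150:290,120:300,::-1],None,fx=4,fy=4,interpolation=cv2.INTER_CUBIC))
E
```

```text
time: 16.63
ee_pos: [0.5655, 0.1274, 0.1024]
orientation: [-0.707, 0.707, -0.013, 0.013]
force: [-0.8, -0.4, -3.3]
opening: 0.0122
[-0.35211887  0.01934994 -0.06853319]
```

View pics/s8c.png

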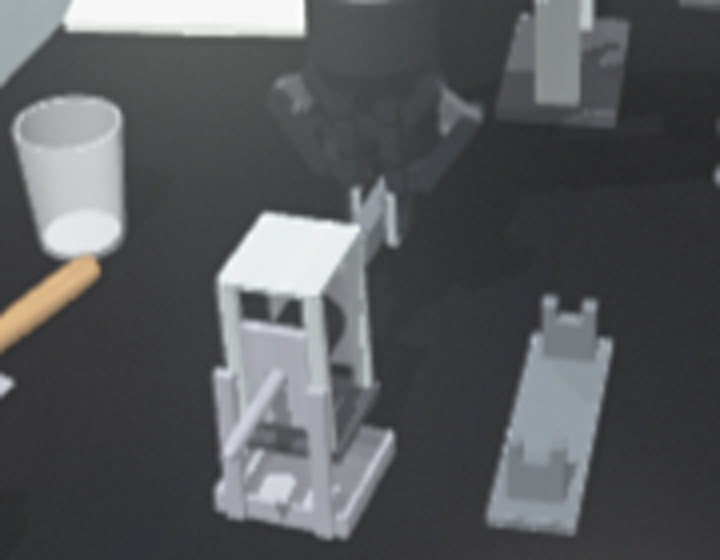

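```bash
python3 -m inch '[[[0,-0.004,0,0,1],[0,-0.008,0,0,1],[0,-0.012,0,0,1],[0,-0.016,0,0,1],[0,-0.018,0,0,1],[0,-0.018,0,0,1],[0,-0.018,0,0,1],[0,-0.016,0,0,1],[0,-0.012,0,0,1],[0,-0.008,0,0,1],[0,-0.005,0,0,1],[0,0,0,0,1]]]'
python3 -m inch '[[[0,0,-0.003,0,1],[0,0,-0.006,0,1],[0,0,-0.01,0,1],[0,0,-0.015,0,1],[0,0,-0.02,0,1],[0,0,-0.025,0,1],[0,0,-0.03,0,1],[0,0,-0.03,0,1],[0,0,-0.03,0,1],[0,0,-0.03,0,1],[0,0,-0.03,0,1],[0,0,-0.025,0,1]]]'
python3 -m inch '[[[0,0,-0.02,0,1],[0,0,-0.014,0,1],[0,0,-0.01,0,1],[0,0,-0.006,0,1],[0,0,-0.003,0,1],[0,0,0,0,1],[0,0,0,0,1],[0,0,0,0,1]]]'
python3 - <<'E'
from look import *
s=arm.get_state(); print(s["ee_pos"],yaw(s["orientation"]),s["force"],s["wrist_torque"])
look("wrist","w9"); look("side","s9"); look("scene","sc9")
E
```

```text
time: 17.68
ee_pos: [0.5661, 0.1275, 0.2387]
orientation: [0.707, -0.707, 0.012, -0.014]
force: [1.2, -0.0, -3.8]
opening: 0.0123
time: 18.68
ee_pos: [0.5553, -0.1295, 0.2366]
orientation: [-0.707, 0.707, -0.014, 0.013]
force: [-0.4, 0.3, -4.4]
opening: 0.012
time: 19.35
ee_pos: [0.5544, -0.1783, 0.2374]
orientation: [0.707, -0.707, 0.012, -0.012]
force: [-0.0, 0.1, -3.9]
opening: 0.0119
[ 0.55440853 -0.17833322  0.23735915] -2.022753145634577 [-0.03817379  0.08662121 -3.93797897] [-0.4157266  -0.05822848 -0.06261574]
```

View pics/w9.png

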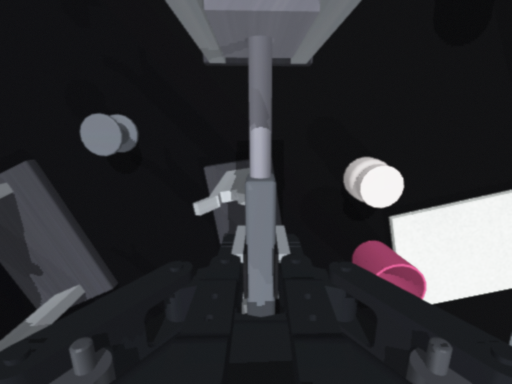

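View pics/s9.png

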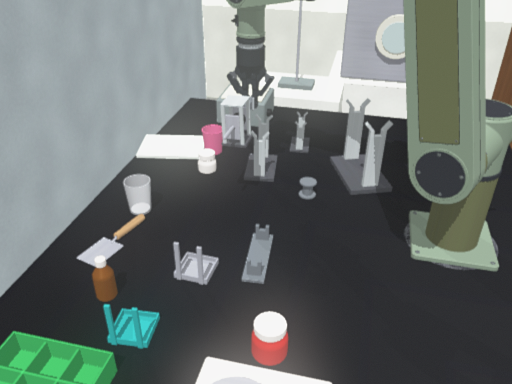

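View pics/sc9.png

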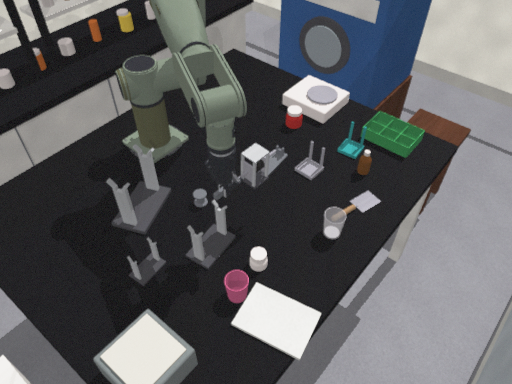

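Run:
```python
from look import *
a=np.radians(6.8)
for n in ["scene0","side0","w9"]:
    P,C=cloud(load(n))
    D=P[:,:2]-[.5325,-.237]; X=D@[np.cos(a),np.sin(a)]; Y=D@[-np.sin(a),np.cos(a)]; Z=P[:,2]
    b=(abs(X)<.07)&(abs(Y)<.1)&(Z>.006)&(Z<.017)
    p=cv2.minAreaRect((P[b][:,:2]*1000).astype(np.float32)); print(n,"base",b.sum(),p)
    for s in (-1,1):
        m=(abs(Y-s*.06)<.02)&(abs(X)<.04)&(Z>.025)
        for lo,hi in ((.025,.06),(.06,.1),(.1,.125),(.125,.137),(.137,.152)):
            k=m&(Z>lo)&(Z<hi)
            if k.sum()>8: print("  fork",s,lo,k.sum(),"X",np.percentile(X[k],[2,50,98]).round(4),"Y",np.percentile(Y[k],[2,50,98]).round(4))
c=load("side0"); cv2.imwrite("pics/stand_side.png",cv2.resize(c["color"][95:190,235:300,::-1],None,fx=6,fy=6,interpolation=cv2.INTER_CUBIC))
c=load("scene0"); cv2.imwrite("pics/stand_scene.png",cv2.resize(c["color"][190:275,175:250,::-1],None,fx=7,fy=7,interpolation=cv2.INTER_CUBIC))
```

```text
scene0 base 865 ((533.739013671875, -235.9541778564453), (94.31354522705078, 156.8758087158203), 7.065157413482666)
  fork -1 0.025 63 X [-0.0141  0.0079  0.0185] Y [-0.0676 -0.065  -0.0562]
  fork -1 0.06 80 X [-0.0139  0.0063  0.0183] Y [-0.0674 -0.0651 -0.0573]
  fork -1 0.1 59 X [-0.0143  0.0036  0.0169] Y [-0.0672 -0.0646 -0.0564]
  fork -1 0.125 26 X [-0.0128 -0.0064  0.018 ] Y [-0.0667 -0.0633 -0.0556]
  fork -1 0.137 41 X [-0.0243 -0.013   0.0259] Y [-0.066  -0.0626 -0.055 ]
  fork 1 0.025 66 X [-0.0137  0.0048  0.0172] Y [0.052  0.0549 0.0636]
  fork 1 0.06 74 X [-0.0147  0.0038  0.018 ] Y [0.0519 0.0546 0.0629]
  fork 1 0.1 61 X [-0.0163  0.004   0.0171] Y [0.0517 0.0548 0.0634]
  fork 1 0.125 26 X [-0.0138 -0.0067  0.0159] Y [0.0533 0.0563 0.0633]
  fork 1 0.137 38 X [-0.0258 -0.0118  0.0262] Y [0.0529 0.0579 0.0649]
side0 base 513 ((531.8702392578125, -234.20477294921875), (89.82095336914062, 162.82696533203125), 7.051736354827881)
  fork -1 0.025 34 X [-0.0162 -0.0129 -0.0068] Y [-0.0633 -0.0542 -0.0479]
  fork -1 0.06 75 X [-0.0158  0.0034  0.0164] Y [-0.059  -0.0541 -0
[... 502 characters left out ...]
59 0.0696]
  fork 1 0.137 42 X [-0.0254  0.0095  0.0242] Y [0.056  0.0646 0.0711]
w9 base 1666 ((531.6776733398438, -216.2218475341797), (90.06855010986328, 109.6512222290039), 7.264425754547119)
  fork -1 0.1 30 X [-0.007  -0.0049 -0.0028] Y [-0.0611 -0.0545 -0.0537]
  fork -1 0.125 39 X [-0.0067 -0.0056 -0.0027] Y [-0.0635 -0.056  -0.0536]
  fork 1 0.025 128 X [-0.0138  0.0015  0.0166] Y [0.0652 0.0655 0.0657]
  fork 1 0.06 205 X [-0.014   0.0001  0.0147] Y [0.0652 0.0655 0.0659]
  fork 1 0.1 216 X [-0.0135  0.0012  0.0146] Y [0.0565 0.0656 0.0659]
  fork 1 0.125 230 X [-0.0134 -0.0011  0.0154] Y [0.0561 0.0625 0.0659]
  fork 1 0.137 355 X [-0.0244 -0.0117  0.0162] Y [0.0558 0.0616 0.0657]
```

View pics/stand_side.png

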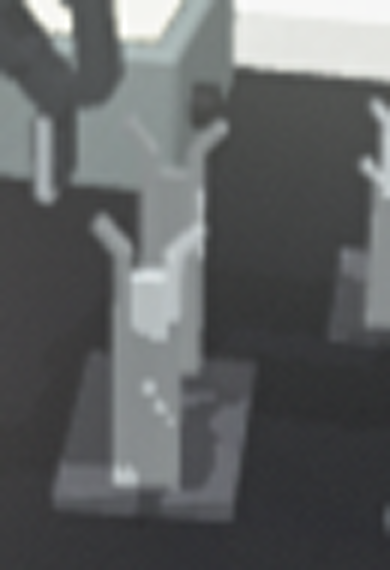

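View pics/stand_scene.png

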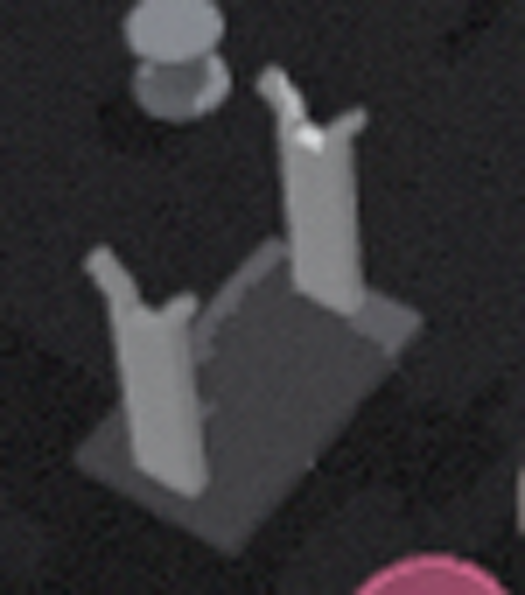

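```bash
python3 -m inch '[[[0,0,0,-0.5,1],[0,0,0,-1,1],[0,0,0,-1.5,1],[0,0,0,-1.5,1],[0,0,0,-1.5,1],[0,0,0,-1.5,1],[0,0,0,-1,1],[0,0,0,-0.5,1],[0,0,0,0,1]]]'
python3 -m inch '[[[0,0,-0.004,0,1],[-0.001,0,-0.008,0,1],[-0.002,0,-0.014,0,1],[-0.003,0,-0.02,0,1],[-0.004,0,-0.025,0,1],[-0.005,0,-0.028,0,1],[-0.005,0,-0.028,0,1],[-0.004,0,-0.024,0,1],[-0.003,0,-0.017,0,1],[-0.001,0,-0.01,0,1],[0,0,-0.005,0,1],[0,0,-0.002,0,1]]]'
python3 -m inch '[[[0,0,0,0,1],[0,0,0,0,1],[0,0,0,0,1],[0,0,0,0,1]]]'
python3 - <<'E'
from look import *
s=arm.get_state(); print(s["ee_pos"],yaw(s["orientation"]),s["force"],s["wrist_torque"])
look("wrist","w10"); 
c=look("side","s10"); cv2.imwrite("pics/s10c.png",cv2.resize(c["color"][60:200,200:340,::-1],None,fx=4.2,fy=4.2,interpolation=cv2.INTER_CUBIC))
c=look("scene","sc10"); cv2.imwrite("pics/sc10c.png",cv2.resize(c["color"][130:280,140:290,::-1],None,fx=4,fy=4,interpolation=cv2.INTER_CUBIC))
E
```

```text
time: 20.25
ee_pos: [0.5543, -0.1794, 0.2374]
orientation: [0.706, -0.706, -0.043, 0.043]
force: [0.8, -0.0, -4.2]
opening: 0.0123
time: 21.25
ee_pos: [0.5487, -0.367, 0.2371]
orientation: [0.706, -0.706, -0.042, 0.042]
force: [0.2, 0.2, -2.7]
opening: 0.0123
time: 21.58
ee_pos: [0.549, -0.3653, 0.2375]
orientation: [0.706, -0.706, -0.043, 0.043]
force: [-0.1, 0.2, -2.9]
opening: 0.0123
[ 0.54903575 -0.36529419  0.23753754] 6.983325409533669 [-0.08285647  0.22957289 -2.88969444] [-0.43661624  0.01962349 -0.01407642]
```

View pics/w10.png

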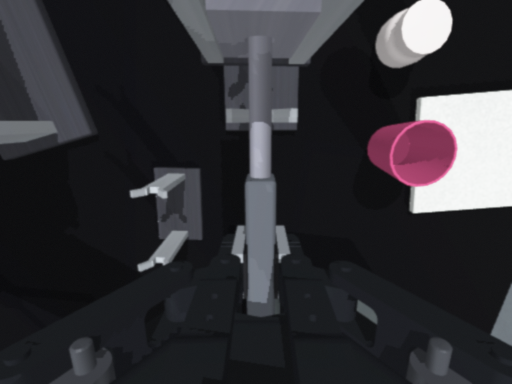

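View pics/s10c.png

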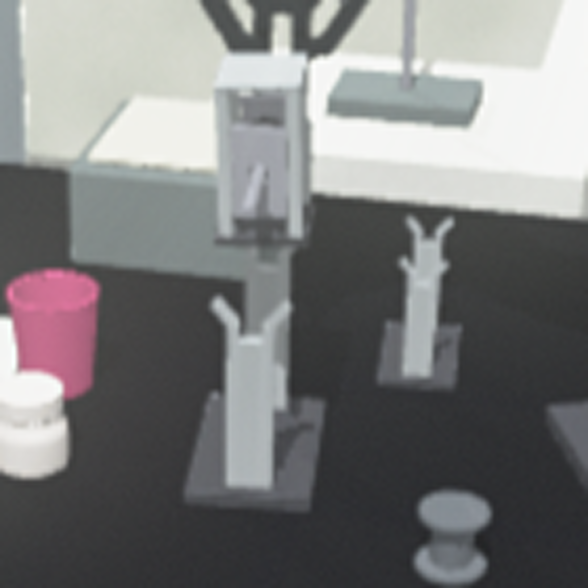

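View pics/sc10c.png

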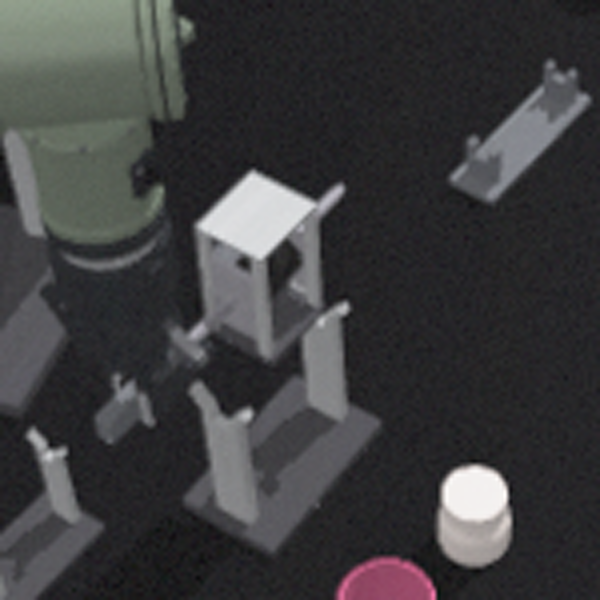

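Run:
```python
from look import *
s=arm.get_state(); e=s["ee_pos"]; a=np.radians(yaw(s["orientation"])); ax=np.array([np.cos(a),np.sin(a)]); ay=np.array([-np.sin(a),np.cos(a)])
for n in ["sc10","s10","w10"]:
    P,C=cloud(load(n)); D=P[:,:2]-e[:2]; X=D@ax; Y=D@ay; Z=P[:,2]-e[2]
    m=(abs(X)<.05)&(Y>.06)&(Y<.2)&(Z>.045)&(Z<.075); 
    if m.sum()>10: print(n,"top",m.sum(),np.percentile(Y[m],[1,50,99]).round(4),np.percentile(X[m],[1,50,99]).round(4),np.median(Z[m]).round(4))
    if n!="w10":
        A=np.c_[X[m],Y[m],np.ones(m.sum())]; print("  slopes x,y",np.linalg.lstsq(A,Z[m],rcond=None)[0].round(3))
P,C=cloud(load("w10")); D=P[:,:2]-e[:2]; X=D@ax; Y=D@ay; Z=P[:,2]-e[2]
for y0 in np.arange(-.03,.12,.015):
    m=(abs(X)<.003)&(abs(Y-y0)<.005)&(abs(Z)<.03)
    if m.sum()>5: print(round(y0,3),(np.median(Z[m])*1000).round(2))
for lo,hi in ((.1,.125),(.125,.137),(.137,.155)):
    m=(abs(Y-.07)<.02)&(abs(X)<.04)&(P[:,2]>lo)&(P[:,2]<hi)
    if m.sum()>8: print("fork",lo,m.sum(),np.percentile(X[m],[2,50,98]).round(4),np.percentile(Y[m],[2,98]).round(4))
```

```text
sc10 top 384 [0.0965 0.1261 0.1613] [-0.0275  0.0018  0.029 ] 0.0545
  slopes x,y [-0.031  0.006  0.054]
s10 top 212 [0.1004 0.1442 0.167 ] [-0.0273 -0.0007  0.0273] 0.0558
  slopes x,y [-0.026 -0.06   0.063]
-0.03 10.1
-0.015 10.07
0.0 9.91
0.015 9.71
0.03 9.68
0.045 3.36
0.06 2.98
0.075 2.87
0.09 2.81
0.105 27.58
fork 0.137 673 [-0.0246  0.0105  0.0273] [0.0656 0.0753]
```

```bash
python3 -m inch '[[[0.001,0.004,0,0,1],[0,0.008,0,0,1],[0,0.012,0,0,1],[0,0.014,0,0,1],[0,0.014,0,0,1],[0,0.014,0,0,1],[0,0.012,0,0,1],[0,0.008,0,0,1],[0,0.004,0,0,1],[0,0.002,0,0,1],[0,0,0,0,1],[0,0,0,0,1]]]'
python3 - <<'E'
from look import *
s=arm.get_state(); print(s["ee_pos"],yaw(s["orientation"]),s["force"],s["wrist_torque"])
look("wrist","w11"); 
c=look("side","s11"); cv2.imwrite("pics/s11c.png",cv2.resize(c["color"][80:190,220:320,::-1],None,fx=5.4,fy=5.4,interpolation=cv2.INTER_CUBIC))
c=look("scene","sc11"); cv2.imwrite("pics/sc11c.png",cv2.resize(c["color"][160:270,160:270,::-1],None,fx=5.4,fy=5.4,interpolation=cv2.INTER_CUBIC))
E
```

```text
time: 22.73
ee_pos: [0.5502, -0.3667, 0.1462]
orientation: [-0.705, 0.706, 0.043, -0.042]
force: [-0.8, -0.3, -3.4]
opening: 0.0121
[ 0.55019505 -0.36670028  0.14621086] 6.899232281207813 [-0.75044702 -0.26958219 -3.38477129] [-0.45988715 -0.06174548  0.00053224]
```

View pics/s11c.png

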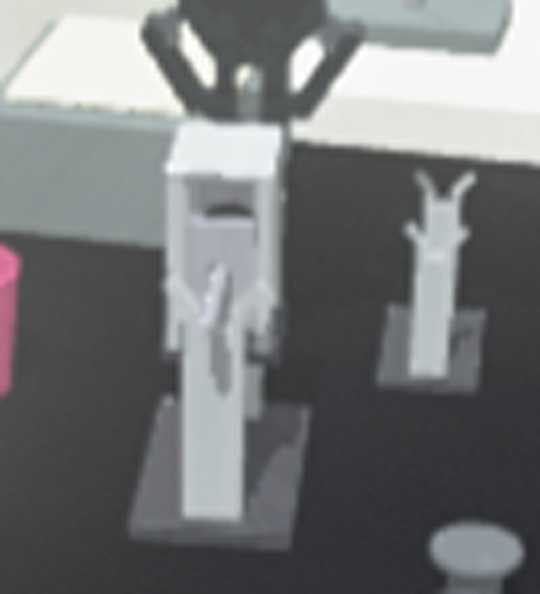

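View pics/sc11c.png

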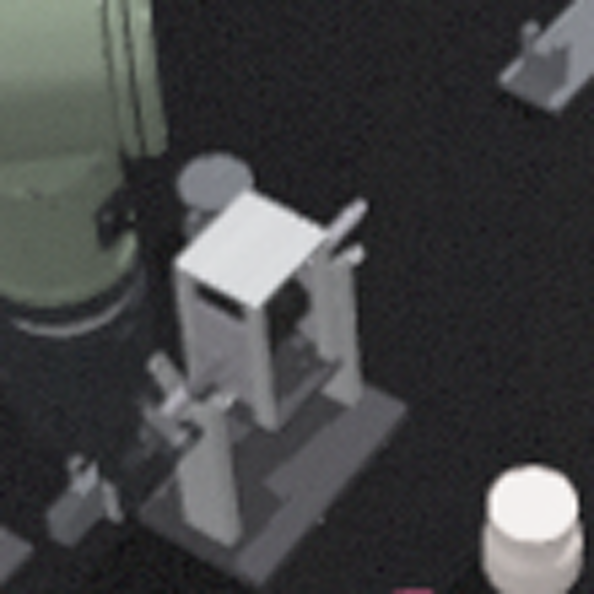

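View pics/w11.png

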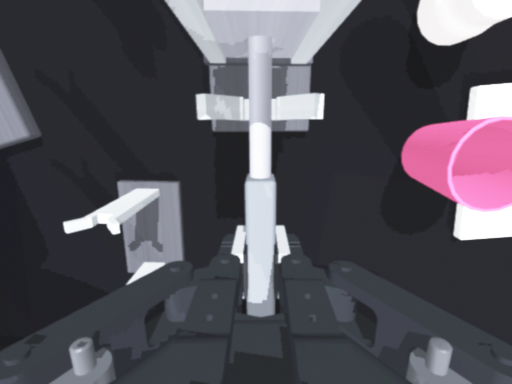

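```bash
python3 -m inch '[[[0,0.001,0,0,1],[0,0.0015,0,0,1],[0,0.0015,0,0,1],[0,0.0015,0,0,1],[0,0.0015,0,0,1],[0,0.001,0,0,1],[0,0,0,0,1],[0,0,0,0,1]]]'; for i in 1 2; do python3 -m inch '[[[0,0.0005,0,0,1],[0,0.0005,0,0,1],[0,0,0,0,1]]]'|grep -E "ee_pos|force"; done
```

```text
time: 23.55
ee_pos: [0.5496, -0.3662, 0.1372]
orientation: [0.706, -0.706, -0.042, 0.043]
force: [0.1, 0.2, -3.6]
opening: 0.0124
ee_pos: [0.5497, -0.3663, 0.1363]
force: [0.4, -0.3, -3.7]
ee_pos: [0.5497, -0.3662, 0.1353]
force: [-0.3, 0.0, -2.7]
```

```bash
for i in 1 2 3 4; do python3 -m inch '[[[0,0.0004,0,0,1],[0,0.0004,0,0,1],[0,0,0,0,1]]]'|grep -E "ee_pos|force"; python3 -c "
from workcell import arm; print(arm.get_state()['wrist_torque'])"; done
```

```text
ee_pos: [0.5497, -0.3662, 0.1345]
force: [-0.2, 0.6, -3.2]
[-0.41846017 -0.04130018  0.00101774]
ee_pos: [0.5496, -0.3663, 0.1337]
force: [0.3, -0.2, -3.7]
[-0.41608436 -0.04627658  0.02897279]
ee_pos: [0.5496, -0.3663, 0.1329]
force: [-0.2, 0.5, -4.5]
[-0.43924477 -0.00173567 -0.04197616]
ee_pos: [0.5497, -0.3663, 0.1322]
force: [-0.1, -0.1, -2.9]
[-0.30227007 -0.03100654  0.00907819]
```

```bash
for i in 1 2 3; do python3 -m inch '[[[0,0.0003,0,0,1],[0,0.0002,0,0,1],[0,0,0,0,1]]]'|grep -E "ee_pos|force"; python3 -c "
from workcell import arm; print(arm.get_state()['wrist_torque'])"; done
```

```text
ee_pos: [0.5497, -0.3663, 0.1318]
force: [0.6, -0.7, -2.3]
[-0.1774473  -0.01948496  0.01882882]
ee_pos: [0.5497, -0.3663, 0.1314]
force: [0.6, -0.1, -1.6]
[-0.01942863 -0.02186092  0.02143462]
ee_pos: [0.5498, -0.3663, 0.1312]
force: [-1.1, 0.5, 1.0]
[0.11000972 0.25298335 0.07224109]
```

```bash
python3 -m inch '[[[0,0,0,0,0.85],[0,0,0,0,0.8],[0,0,0,0,0.75],[0,0,0,0,0.7],[0,0,0,0,0.65],[0,0,0,0,0.6],[0,0,0,0,0.5],[0,0,0,0,0.5],[0,0,0,0,0.5]]]' 20
python3 - <<'E'
from look import *
s=arm.get_state(); print(s["ee_pos"],s["force"],s["wrist_torque"])
look("wrist","w12"); 
c=look("side","s12"); cv2.imwrite("pics/s12c.png",cv2.resize(c["color"][80:190,220:320,::-1],None,fx=5.4,fy=5.4,interpolation=cv2.INTER_CUBIC))
c=look("scene","sc12"); cv2.imwrite("pics/sc12c.png",cv2.resize(c["color"][160:270,160:270,::-1],None,fx=5.4,fy=5.4,interpolation=cv2.INTER_CUBIC))
E
```

```text
time: 26.55
ee_pos: [0.5497, -0.3663, 0.1307]
orientation: [0.706, -0.706, -0.043, 0.043]
force: [-0.4, -0.2, -0.2]
opening: 0.0425
[ 0.54970868 -0.36629868  0.13065518] [-0.38120547 -0.16038261 -0.20535721] [ 0.03003935 -0.00867243  0.02604013]
```

View pics/w12.png

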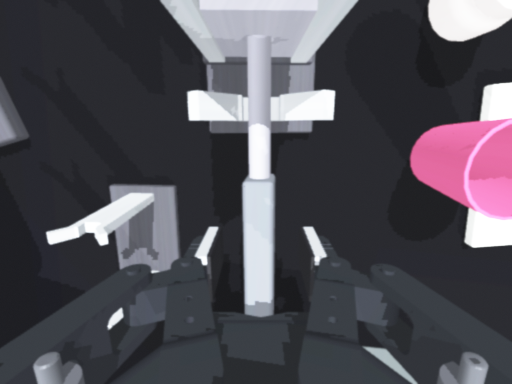

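View pics/sc12c.png

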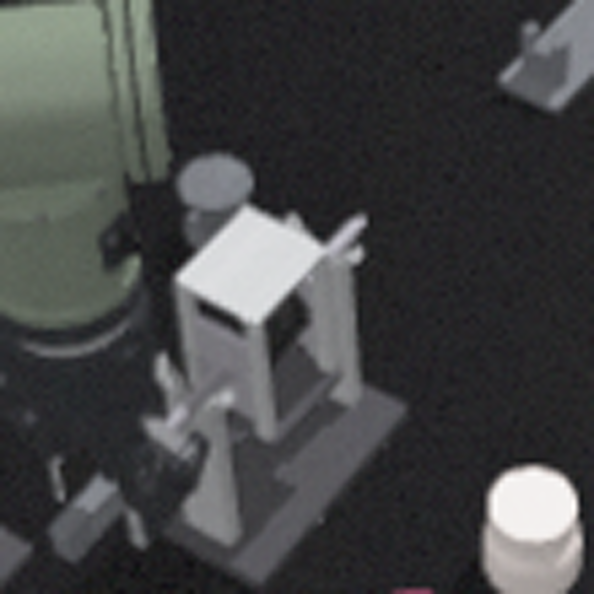

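```bash
python3 -m inch '[[[0,-0.002,0,0,0.5],[0,-0.005,0,0,0.5],[0,-0.01,0,0,0.5],[0,-0.015,0,0,0.5],[0,-0.02,0,0,0.5],[0,-0.02,0,0,0.5],[0,-0.02,0,0,0.5],[0,-0.015,0,0,0.5],[0,-0.008,0,0,0.5],[0,0,0,0,0.5],[0,0,0,0,0.5],[0,0,0,0,0.5]]]'
python3 - <<'E'
from look import *
s=arm.get_state(); e=s["ee_pos"];print(e,s["force"])
cw=look("wrist","w13"); c=look("side","s13"); cv2.imwrite("pics/s13c.png",cv2.resize(c["color"][80:190,220:320,::-1],None,fx=5.4,fy=5.4,interpolation=cv2.INTER_CUBIC))
cs=look("scene","sc13"); cv2.imwrite("pics/sc13c.png",cv2.resize(cs["color"][160:270,160:270,::-1],None,fx=5.4,fy=5.4,interpolation=cv2.INTER_CUBIC))
O=np.array([.5332,-.2364]); a=np.radians(7); ax=np.array([np.cos(a),np.sin(a)]); ay=np.array([-np.sin(a),np.cos(a)])
for n in ["w13","sc13","s13"]:
    P,C=cloud(load(n)); D=P[:,:2]-O; X=D@ax; Y=D@ay; Z=P[:,2]
    m=(abs(X)<.05)&(abs(Y)<.06)&(Z>.175)&(Z<.2)
    if m.sum()>20:
        A=np.c_[X[m],Y[m],np.ones(m.sum())]
        print(n,"unit top X",np.percentile(X[m],[1,99]).round(4),"Y",np.percentile(Y[m],[1,99]).round(4),"z",np.median(Z[m]).round(4),"slopes",np.linalg.lstsq(A,Z[m],rcond=None)[0][:2].round(3))
    m=(abs(X)<.012)&(Y>-.18)&(Y<-.085)&(abs(Z-.13)<.03)
    if m.sum()>20: print("  grip X",np.percentile(X[m],[2,50,98]).round(4),"Y",np.percentile(Y[m],[1,99]).round(4),"Z",np.median(Z[m]).round(4))
P,C=cloud(load("w13")); D=P[:,:2]-O; X=D@ax; Y=D@ay; Z=P[:,2]
for y0 in np.arange(-.165,-.03,.015):
    m=(abs(X)<.004)&(abs(Y-y0)<.006)&(abs(Z-.135)<.02)
    if m.sum()>5: print(round(y0,3),np.median(Z[m]).round(4))
m=(abs(X)<.012)&(Y>-.18)&(Y<-.06)&(abs(Z-.135)<.012)
print(fit(P[m],axle,(O[0]+.13*.1219,O[1]-.129,.122),.13,True))
E
```

```text
time: 27.7
ee_pos: [0.5491, -0.3658, 0.2444]
orientation: [0.706, -0.705, -0.042, 0.043]
force: [0.5, -0.1, -0.6]
opening: 0.043
[ 0.54914296 -0.36582165  0.24438542] [ 0.5341458  -0.13593063 -0.56719138]
w13 unit top X [-0.0267  0.028 ] Y [-0.0323  0.0028] z 0.1887 slopes [-0.009  0.021]
  grip X [-0.0068  0.0008  0.0081] Y [-0.1685 -0.0861] Z 0.141
sc13 unit top X [-0.0278  0.0281] Y [-0.0356  0.0298] z 0.1867 slopes [-0.019  0.003]
  grip X [-0.0081  0.0042  0.0083] Y [-0.1722 -0.0874] Z 0.1367
s13 unit top X [-0.0288  0.0266] Y [-0.0317  0.0373] z 0.1879 slopes [-0.005 -0.05 ]
-0.165 0.1412
-0.15 0.1414
-0.135 0.1413
-0.12 0.1411
-0.105 0.1413
-0.09 0.136
-0.075 0.1347
-0.06 0.1346
-0.045 0.1346
-0.03 0.1361
(array([ 0.54951953, -0.36586734,  0.11917297,  0.13021531]), 1978, np.float64(0.0009855222777723207))
```

View pics/s13c.png

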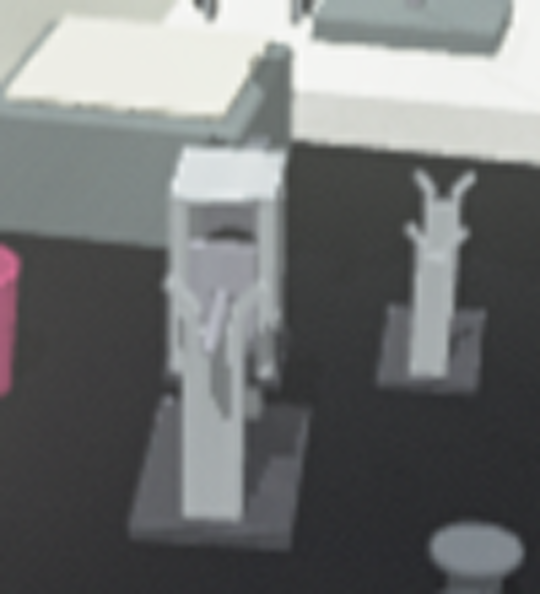

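View pics/sc13c.png

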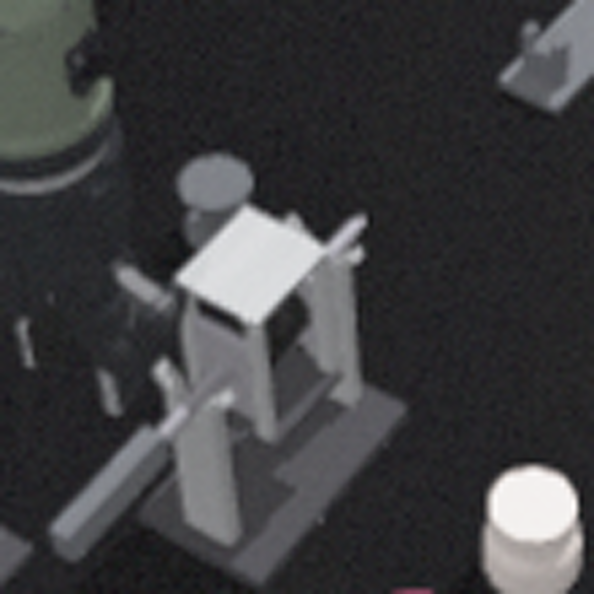

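View pics/w13.png

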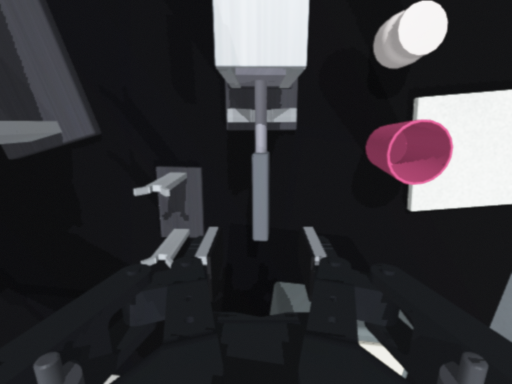

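```bash
python3 -c "
from workcell import arm; print(arm.close_job())"
```

```text
the job is handed in; nothing more can be done
None
```

The job is done and handed in at about 28 s of the 72 s allowed; the system gives no verdict.

**What I did:**
- **Bore height:** I read it from the side and scene pictures rather than feeling for it. Both put it about 9.5 mm below mid-height.
- **Threading:** I gripped the axle at its grey grip and lined it up with the unit using the wrist camera. It went through with no contact force above sensor noise, about 1 N.
- **Carrying and placing:** I lifted the unit on the axle alone and carried it over the middle-sized stand. I lowered the axle in sub-millimetre steps until both forks took the load, let go and backed straight up.

**Last checks, after letting go:**
- **Axle:** its axis is 0.130 m above the bench. It is level where the wrist camera could see it and within about 1 mm of the slot centres. Its angle to the stand is below about 0.01 rad.
- **Unit:** it is within about 3 mm of the middle, clear of both forks and looks upright. The top-plate slope read 0.003 to 0.05 rad depending on the camera.
- **Gripper and bench:** the gripper is open and clear. The nearby bystanders look unmoved in the last crops; I did not measure them or view a full bench picture at the end.
- **Forces:** wrist readings never went above about 5 N at any check. I could not read the contact forces at the axle, unit or stand directly.

**Disagreements:** the cameras differed by 1 to 3 mm, and by 11 mm between scene and side in my first fit of the stand's position along its length. I settled these by using the close-range wrist view, and nothing failed as a result.

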